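# Pack a door-lock kit into its case in two layers

### The arm

A 6-joint arm with a two-finger parallel gripper is mounted at the origin on the work surface. World frame = base frame: x ahead of the robot, y to its left, z up, the work surface at z = 0. Lengths are in m, angles in rad, forces in N, time in s.
With the tool pointing down it reaches from about 0.375 to 0.925 m from the base axis. Payload 5.7 kg.
Tool frame: the origin (TCP) lies at the very end of the fingers, on their centre line; the grasp point (between the pads) lies 19 mm behind it; z points along the fingers, y is the direction in which the jaws open and shut (so a half turn about z gives the same grasp; the last joint's range is limited). The gripper opens to 85 mm and grips with 20 to 120 N. Pads are 22 mm wide; open, the fingers measure 114 mm over their backs; the gripper's body (76 mm by 85 mm) begins 54 mm behind the grasp point. The pads swing forward as they close: fully open they stand 13 mm farther back than shut.
Start: joints at [1.165, 0.359, 1.51, -0, 1.272, -0.115], TCP at [0.172, 0.575, 0.231] pointing down, gripper open.
Joint ranges: [-2.97, 2.97], [-1.01, 2.36], [0.21, 2.38], [-0.96, 4.11], [0.2, 2.71], [-2.98, 2.98]. Speed limits (rad/s): [2.39, 2.39, 3.14, 3.14, 3.14, 3.14].

### API

Orientations are given as [roll, pitch, yaw] about the fixed x, y, z axes, in that order (R = Rz(yaw) Ry(pitch) Rx(roll)).
In Python, from cell import readout, camera, ctrl gives the robot as it stands.
- The arm moves only by the tool jog_arm, never from a script. Its argument "commands" is a list that holds one entry, the list of rows, each a list of 7 numbers: the gripper's target within -1 to 1 (fully open at 1, half-way at 0, shut at -1), then the shift along the tool's x, y, z in cm, then the turn, a rotation vector about the tool's x, y, z in degrees. In form: [[[grip, dx, dy, dz, ax, ay, az], ...]]. A call has 1 to 5 rows; each row shifts and turns the commanded pose from where the row before left it, along the tool's axes as they then stand; what a row does not reach is not made up. A row lasts 1/8 s, in which the tool goes at most 62.5 mm and 10.7 degrees, less where a joint would pass 70% of its speed; a pose out of reach is approached as far as the arm can. A call with a gripper value outside its range is refused whole. The fingers move at their own pace and stop on an object; the grip force is fixed at half the most. Time passes only in rows, so rows that do not move let the fingers close. It gives the time, the measured TCP pose, the force and the opening at its end, in the units of the state.
- readout.state(): the state, without advancing time (a new reading comes with each control period).
- camera(name): name is "scene" or "top" or "wrist"; returns a dict with "img" (480x640x3 uint8, blue, green, red), "camera_matrix" (3x3 intrinsics, pixels), "R" (3x3) and "t" (3): a world point X has camera coordinates R X + t; the wrist camera has in their place "tool_from_camera" (4x4, takes a point from camera to tool coordinates, whose origin is the TCP and whose axes are the flange's). Camera axes: x right, y down, z forward; pixel columns grow to the right and rows downward; lengths in m; the calibration is good to about 2 mm. A picture is of the moment at which its call begins: read the wrist's pose just before it. There is no depth.
- ctrl.job_done(): hands the job in, once; it reports no verdict.
The state is a dict: "t": time; "joint_positions": joint angles; "qd": joint speeds; "effort": joint torques, N m; "eef_pos": TCP position; "eef_rot": TCP orientation; "force": force on the tool from outside, world axes, zero at the start; "torque": the same for the moment, N m; "opening": finger opening in m.
Only numpy, scipy, OpenCV 4.12 (cv2) and the standard library are available. Lean on these libraries where they do the work, as an engineer would, in place of code of your own. Each camera call takes 0.05 s, during which the arm holds its last target.

### The job

Pack the door-lock kit into the grey case in two layers: first lay the magnetic lock and the power supply flat on the floor of the case, then fit the green divider over them, its edge farthest from the grip rib slid in under the black lip and the rest laid down level on the ledges, and last lay both orange boxes of door cards flat on the divider. Set the parts down gently rather than dropping them, ease the divider in without forcing it, and leave the hole punch and the tape roll where they are.

Things in the scene. Friction and masses are not known exactly. Their poses are not given: they have to be found in the camera images.
- case: Grey open kit case, fixed to the desk. Origin: centre of its underside. Inside 200 by 200 mm, walls 4 mm, rim 70 mm and inner floor 4 mm above the desk. A black support frame is clamped inside at a height that differs each time and is not reported: its two ledges, 9 mm wide, run the whole length of the +y and -y walls, tops 52 to 66 mm above the desk (see them or feel for them). A bead and catches stand out 11 mm.
- lip_wall (a point): Middle of the case's -x wall (the one nearest the robot) at the inner face and rim: case x = -100 mm, y = 0, z = 70 mm; it has the case's axes. Along this whole wall runs the support frame's black lip, 8 mm wide (case x = -100 to -92), its underside 8 mm and its top 11 mm above the ledges at whatever height the frame is set. The divider's edge goes under it.
- lock: Magnetic door lock, an aluminium bar 36 mm wide (its x) by 160 mm long (its y) by 42 mm high, dark steel strips on its top face, 0.5 to 0.85 kg. Origin: centre of its underside.
- power_supply: White vented sheet-metal power supply, 44 mm wide (its x) by 150 mm long (its y) by 46 mm high, black slots and a terminal strip on its top, 0.3 to 0.55 kg. Origin: centre of its underside.
- divider: Green rigid divider plate, 197 mm (its x) by 195 mm (its y) by 5 mm, 0.25 kg, flat on the desk. Origin: centre of its underside. A grip rib 12 mm thick (x), 70 mm long (y), centred at x = +35 mm, y = 0, rises to 39 mm above the underside. Fitted, its x points along the case's x. 3 mm shorter than the case's inside, it cannot go in level past the lip: -x edge in first, tilted some 8 to 12 degrees.
- divider_edge (a point): Middle of the divider's lower edge at its -x side (the edge that goes under the lip), at x = -98.5 mm, y = 0, z = 0 of the divider; it has the divider's axes.
- cards_a: Lower one of two equal orange and white boxes of door cards, stacked squarely and loose on each other. Each 60 mm wide (its x) by 92 mm long (its y) by 15 mm high, 70 g; together 30 mm high, and they can be pinched together across the 60 mm. Origin: centre of its underside.
- cards_b: Upper one of the two card boxes; same size and axes. Origin: centre of its underside.
- punch: Blue hole punch, 60 by 110 by 55 mm, a bystander. Origin: centre of its underside.
- tape: Brown roll of tape lying flat, 96 mm across, 48 mm high, a bystander. Origin: centre of its underside.
Not all that is in view belongs to the job. What is shaped like the lock but pink is not meant.

How it is judged:
By the outcome, as a careful person would: the job done as asked, in the order asked, and still so for the second after the job is handed in, with the robot touching nothing.
It also fails if it takes over 72 s, if anything falls off the work surface, if the arm or the gripper's body presses on something with over 40 N, if the wrist force passes 120 N, or if a joint passes its speed limit or range.

## Working session

There is one attempt and no reset: what is moved stays moved. The work goes in short steps, Python scripts to look and compute and a tool call to move; the robot and the scene stay as the last step left them, time stands still between calls to the robot, and variables do not carry over. Pictures are saved under pics/ and viewed, and the job is handed in when it is done.

Besides the shell and the picture viewer there is one more tool, called after "Request:" in YAML: its name, and indented under it one key for each argument. jog_arm: Moves the arm, as the interface text tells. Its arguments: {"type":"object","properties":{"commands":{"type":"array"}},"required":["commands"]}

```bash
ls; mkdir -p pics; python3 - <<'E'
from cell import readout, camera, ctrl
import cv2,pickle
s=readout.state(); print(s)
for n in ["scene","top","wrist"]:
    c=camera(n); cv2.imwrite(f"pics/{n}0.png",c["img"]); pickle.dump(c,open(f"pics/{n}0.pkl","wb"))
    print(n,{k:v for k,v in c.items() if k!="img"})
E
```

```text
pics
{'t': 0.0, 'joint_positions': array([ 1.16487669e+00,  3.59485239e-01,  1.51145932e+00, -2.66115362e-05,
        1.27248563e+00, -1.15099798e-01]), 'qd': array([0.00078959, 0.00018619, 0.00175574, 0.0006867 , 0.00031927,
       0.00123123]), 'effort': array([-1.05390394e-03, -5.27604961e+01, -2.78622741e+01, -4.29400752e-04,
        1.29268094e-02,  2.43276469e-05]), 'eef_pos': array([0.17178466, 0.57416222, 0.23045511]), 'eef_rot': array([-3.13976435e+00, -1.85780248e-04,  2.85078049e+00]), 'force': array([-0.13627051,  0.35847043,  0.1526196 ]), 'torque': array([ 0.00871903,  0.0300411 , -0.01754005]), 'opening': 0.08532676978658398}
scene {'camera_matrix': array([[452.70459357,   0.        , 324.77256541],
       [  0.        , 452.70459357, 244.00319791],
       [  0.        ,   0.        ,   1.        ]]), 'R': array([[ 0.16808108,  0.98566567, -0.01455801],
       [ 0.55749038, -0.10722517, -0.82322976],
       [-0.8129903 ,  0.13025339, -0.56752165]]), 't': array([ 0.01686015, -0.24659271,  1.66989973])}
top {'camera_matrix': array([[555.67266467,   0.        , 329.037104
[... 153 characters left out ...]
86865 ],
       [-0.99682319, -0.02098817, -0.0768312 ],
       [ 0.07662787,  0.01032758, -0.99700627]]), 't': array([-0.12844778,  0.53191656,  1.61223316])}
wrist {'camera_matrix': array([[331.58515461,   0.        , 325.02641574],
       [  0.        , 331.58515461, 241.06346338],
       [  0.        ,   0.        ,   1.        ]]), 'tool_from_camera': array([[ 6.89826513e-04, -9.58236572e-01, -2.85975865e-01,
         7.17590818e-02],
       [ 9.99999761e-01,  6.47387925e-04,  2.42942048e-04,
         8.84669884e-04],
       [-4.76586336e-05, -2.85975965e-01,  9.58236790e-01,
        -1.42457136e-01],
       [ 0.00000000e+00,  0.00000000e+00,  0.00000000e+00,
         1.00000000e+00]])}
```

View pics/scene0.png

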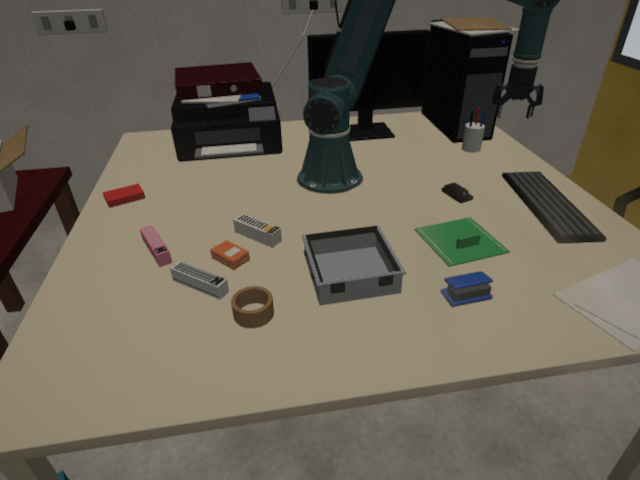

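View pics/top0.png

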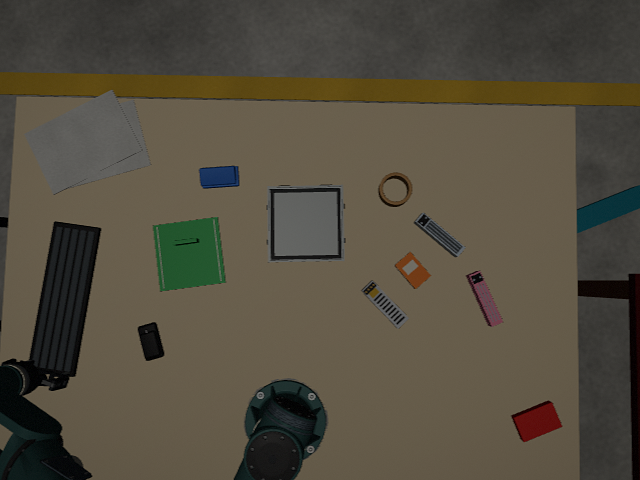

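View pics/wrist0.png

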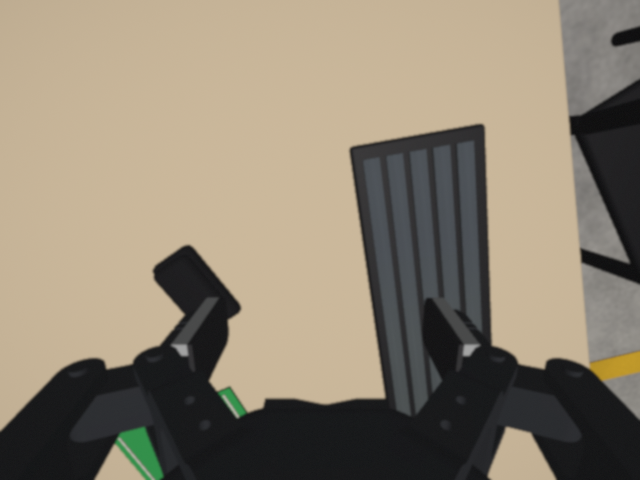

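```bash
python3 - <<'E'
import cv2,numpy as np
a=cv2.imread('pics/top0.png'); 
c1=cv2.resize(a[160:340,340:520],(600,600),interpolation=cv2.INTER_CUBIC); cv2.imwrite('pics/c1.png',c1)
c2=cv2.resize(a[160:300,140:360],(792,504),interpolation=cv2.INTER_CUBIC); cv2.imwrite('pics/c2.png',c2)
a=cv2.imread('pics/scene0.png')
c3=cv2.resize(a[205:335,130:410],(800,371),interpolation=cv2.INTER_CUBIC); cv2.imwrite('pics/c3.png',c3)
E
```

```text
(no output)
```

View pics/c1.png

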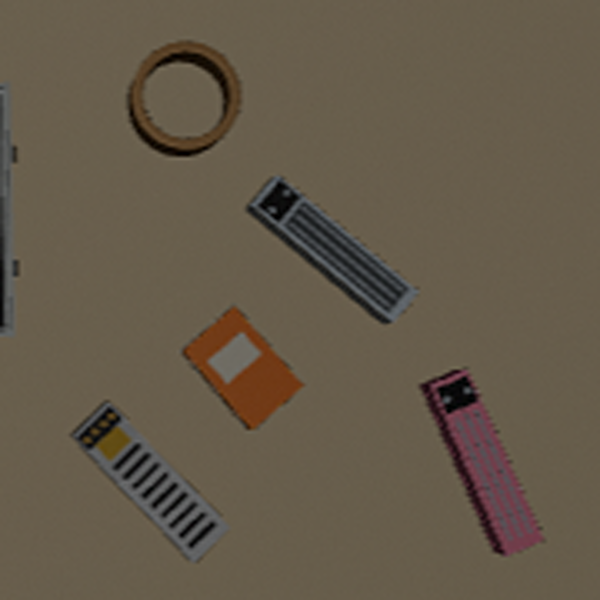

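View pics/c2.png

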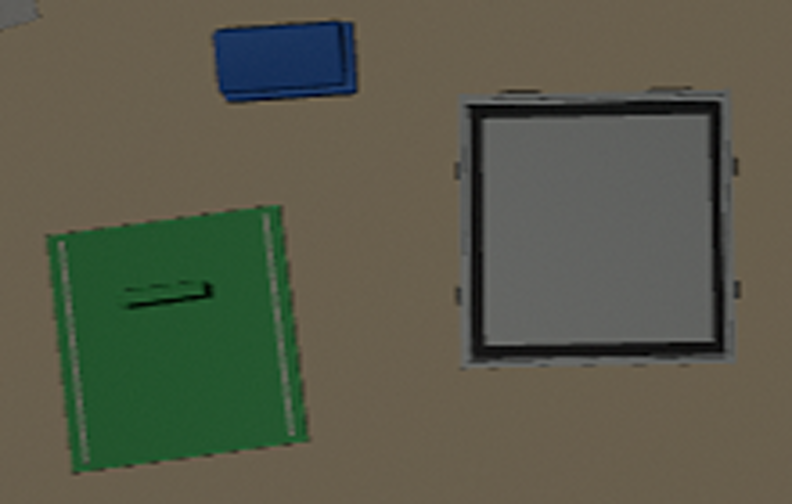

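View pics/c3.png

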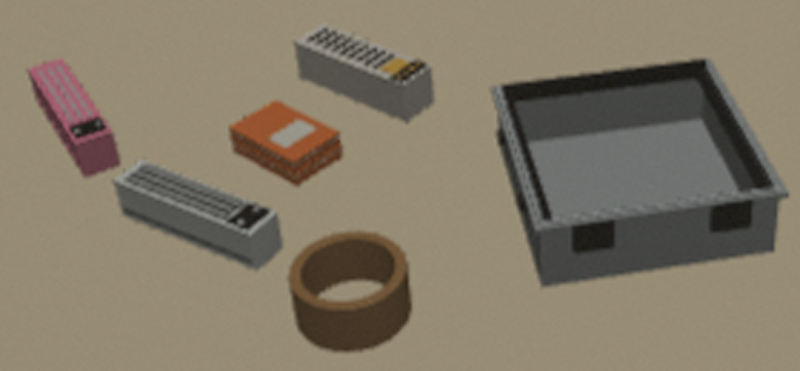

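```bash
cat > h.py <<'E'
import numpy as np,cv2,pickle
from scipy.spatial.transform import Rotation as Rn
from scipy.optimize import minimize,least_squares
def load(n): return pickle.load(open(f"pics/{n}.pkl","rb"))
def proj(c,X):
    X=np.atleast_2d(X); p=X@c["R"].T+c["t"]; K=c["camera_matrix"]
    return np.c_[K[0,0]*p[:,0]/p[:,2]+K[0,2],K[1,1]*p[:,1]/p[:,2]+K[1,2]]
def tri(cs,uv):
    A=[]
    for c,(u,v) in zip(cs,uv):
        P=c["camera_matrix"]@np.c_[c["R"],c["t"]]
        A+=[u*P[2]-P[0],v*P[2]-P[1]]
    A=np.array(A); X=np.linalg.lstsq(A[:,:3],-A[:,3],rcond=None)[0]; return X
def plane(c,uv,z):
    uv=np.atleast_2d(uv);K=c["camera_matrix"];d=np.c_[(uv[:,0]-K[0,2])/K[0,0],(uv[:,1]-K[1,2])/K[1,1],np.ones(len(uv))]@c["R"]
    C=-c["R"].T@c["t"]; s=(z-C[2])/d[:,2]; return C+d*s[:,None]
def wristcam(s,c):
    "world extrinsics of the wrist camera"
    T=np.eye(4);T[:3,:3]=Rn.from_euler('xyz',s["eef_rot"]).as_matrix();T[:3,3]=s["eef_pos"]
    W=np.linalg.inv(T@c["tool_from_camera"]); c=dict(c);c["R"]=W[:3,:3];c["t"]=W[:3,3];return c
E
python3 - <<'E'
from h import *
T=load("top0");S=load("scene0")
for c in (T,S): print(-c["R"].T@c["t"])
for n,c in (("top",T),("scene",S)):
    hsv=cv2.cvtColor(c["img"],cv2.COLOR_BGR2HSV)
    for p in [(438,234),(384,304),(400,300),(411,270),(190,260),(350,300),(305,225)] if n=="top" else [(200,278),(257,230),(230,252),(200,300),(460,235),(480,250)]:
        print(n,p,hsv[p[1],p[0]])
E
```

```text
[ 0.4094745  -0.13389916  1.6471586 ]
[ 1.49225148 -0.26056952  0.74494725]
top (438, 234) [105  32  32]
top (384, 304) [ 90   2 103]
top (400, 300) [ 19  69 104]
top (411, 270) [ 23  21 111]
top (190, 260) [ 66 151  86]
top (350, 300) [ 19  69 104]
top (305, 225) [45  5 98]
scene (200, 278) [38 12 88]
scene (257, 230) [18 31 82]
scene (230, 252) [ 26  24 151]
scene (200, 300) [ 20  59 151]
scene (460, 235) [ 65 132 110]
scene (480, 250) [ 66 136 109]
```

```bash
cat > fit.py <<'E'
from h import *
from scipy.optimize import differential_evolution
T=load("top0");S=load("scene0")
def mask(c,roi,kind):
    hsv=cv2.cvtColor(c["img"],cv2.COLOR_BGR2HSV).astype(int);H,Sa,V=hsv[...,0],hsv[...,1],hsv[...,2]
    if kind=="grey": m=(Sa<48)|(V<60)
    if kind=="orange": m=(Sa>105)|(Sa<45)|(V<60)
    if kind=="green": m=(H>45)&(H<90)&(Sa>70)
    x0,y0,x1,y1=roi; o=np.zeros(m.shape,np.uint8); o[y0:y1,x0:x1]=m[y0:y1,x0:x1]
    o=cv2.morphologyEx(o,cv2.MORPH_CLOSE,np.ones((5,5)))
    n,l,st,_=cv2.connectedComponentsWithStats(o); k=1+np.argmax(st[1:,4]); o=(l==k).astype(np.uint8)
    cs,_=cv2.findContours(o,cv2.RETR_EXTERNAL,cv2.CHAIN_APPROX_NONE); cv2.drawContours(o,cs,-1,1,-1); return o
def box(p,dims,z0=0.):
    x,y,a=p;w,l,h=dims
    P=np.array([[i*w/2,j*l/2,k*h] for i in(-1,1) for j in(-1,1) for k in(0,1)])
    c,s=np.cos(a),np.sin(a); return np.c_[x+c*P[:,0]-s*P[:,1],y+s*P[:,0]+c*P[:,1],z0+P[:,2]]
def hull(c,X,sh=3):
    h=cv2.convexHull(proj(c,X).astype(np.float32))
    return h
def iou(c,m,X):
    o=np.zeros((480*4,640*4),np.uint8); h=hull(c,X)
    M=cv2.resize(m,None,fx=4,fy=4,interpolation=cv2.INTER_NEAREST) if m.shape[0]==480 else m
    cv2.fillPoly(o,[np.round((h+.5)*4*16-8).astype(np.int32)],1,shift=4)
    return (o&M).sum()/max(1,(o|M).sum())
def fit(name,dims,kind,rt,rs,guess,freez=True):
    ms=[cv2.resize(mask(c,r,kind),None,fx=4,fy=4,interpolation=cv2.INTER_NEAREST) for c,r in((T,rt),(S,rs))]
    f=lambda p:-sum(iou(c,m,box(p[:3],(dims[0],dims[1],p[3]))) for c,m in zip((T,S),ms))
    best=None
    for da in (0,.1,-.1):
        r=minimize(f,[guess[0],guess[1],guess[2]+da,dims[2]],method="Nelder-Mead",options=dict(initial_simplex=np.array([guess[0],guess[1],guess[2]+da,dims[2]])+np.vstack([np.zeros(4),np.diag([.015,.015,.08,.008])]),xatol=1e-4,fatol=1e-4,maxiter=200))
        if best is None or r.fun<best.fun: best=r
    p=best.x; print(name,"x %.4f y %.4f yaw %.2fdeg h %.4f"%(p[0],p[1],np.degrees(p[2]),p[3]),"iou",[round(iou(c,m,box(p[:3],(dims[0],dims[1],p[3]))),3) for c,m in zip((T,S),ms)])
    return p
if __name__=="__main__":
    print(plane(T,[(438,234),(384,304),(411,270),(190,254),(305,223)],0.03))
    # directions: long axes from top image
    g=lambda u1,u2:np.arctan2(*( (plane(T,[u2],.04)-plane(T,[u1],.04))[0][[1,0]]))-np.pi/2
    fit("lock",(.036,.16,.042),"grey",(405,200,475,265),(160,255,236,305),list(plane(T,(438,234),.042)[0][:2])+[g((458,250),(420,217))])
    fit("psu",(.044,.15,.046),"grey",(355,272,415,335),(226,208,290,250),list(plane(T,(384,304),.046)[0][:2])+[g((400,322),(368,287))])
    fit("cards",(.06,.092,.03),"orange",(388,245,438,296),(203,235,257,272),list(plane(T,(411,270),.03)[0][:2])+[g((423,285),(403,257))])
E
python3 fit.py
```

```text
[[ 0.55066686 -0.43454249  0.03      ]
 [ 0.34439095 -0.28014069  0.03      ]
 [ 0.44417635 -0.35703162  0.03      ]
 [ 0.47691499  0.28753484  0.03      ]
 [ 0.57480956 -0.04590431  0.03      ]]
lock x 0.5502 y -0.4382 yaw -39.23deg h 0.0428 iou [np.float64(0.954), np.float64(0.955)]
psu x 0.3449 y -0.2812 yaw -44.89deg h 0.0457 iou [np.float64(0.957), np.float64(0.951)]
cards x 0.4442 y -0.3616 yaw -48.26deg h 0.0284 iou [np.float64(0.95), np.float64(0.936)]
```

```bash
python3 - <<'E'
from h import *
import fit
T=load("top0");S=load("scene0")
d=np.array([(47,235),(281,206),(309,441),(73,472)])/3.6+[140,160]
X=plane(T,d,.005)[:,:2];print(X,X.mean(0),[np.linalg.norm(X[i]-X[i-1]) for i in range(4)])
fit_p=None
g=[*X.mean(0), np.arctan2(*(X[0]-X[3])[::-1])]
print(np.degrees(g[2]))
# divider silhouette incl rib: use hull-of plate only w/ mask; the rib lies inside mostly
ms=[fit.mask(T,(140,205,240,300),"green"),fit.mask(S,(405,210,515,270),"green")]
f=lambda p:-sum(fit.iou(c,m,fit.box(p[:3],(.197,.195,.005))) for c,m in zip((T,S),[cv2.resize(m,None,fx=4,fy=4,interpolation=cv2.INTER_NEAREST) for m in ms]))
r=minimize(f,g,method="Nelder-Mead",options=dict(initial_simplex=np.array(g)+np.vstack([np.zeros(3),np.diag([.008,.008,.04])]),xatol=1e-4,fatol=1e-4,maxiter=150))
print("div",r.x[:2],np.degrees(r.x[2]),r.fun)
k=np.array([(462,94),(728,92),(736,361),(462,368)])/3.6+[140,160]
X=plane(T,k,.07)[:,:2];print("case",X,X.mean(0),[np.linalg.norm(X[i]-X[i-1]) for i in range(4)])
a=T["img"]; cv2.imwrite('pics/case_t.png',cv2.resize(np.clip(a[175:275,255:360].astype(int)*2,0,255).astype(np.uint8),None,fx=6,fy=6,interpolation=cv2.INTER_CUBIC))
a=S["img"]; cv2.imwrite('pics/case_s.png',cv2.resize(np.clip(a[220:305,295:410].astype(int)*1.6,0,255).astype(np.uint8),None,fx=6.5,fy=6.5,interpolation=cv2.INTER_CUBIC))
E
```

```text
[[0.56112814 0.40777413]
 [0.58925748 0.21483408]
 [0.39612411 0.18466487]
 [0.366604   0.37741537]] [0.47827843 0.29617211] [np.float64(0.19687888680901244), np.float64(0.1949798059062995), np.float64(0.19547552363979687), np.float64(0.19499793519986647)]
8.8704123316752
div [0.47960506 0.29874141] 8.605226223240578 -1.934360680699941
case [[ 0.67489409  0.0598378 ]
 [ 0.68079335 -0.15211141]
 [ 0.46679342 -0.16267523]
 [ 0.45664772  0.05326157]] [ 0.56978214 -0.05042182] [np.float64(0.2183454174788659), np.float64(0.2120312960550275), np.float64(0.21426050622094261), np.float64(0.21617501310977133)]
```

View pics/case_t.png

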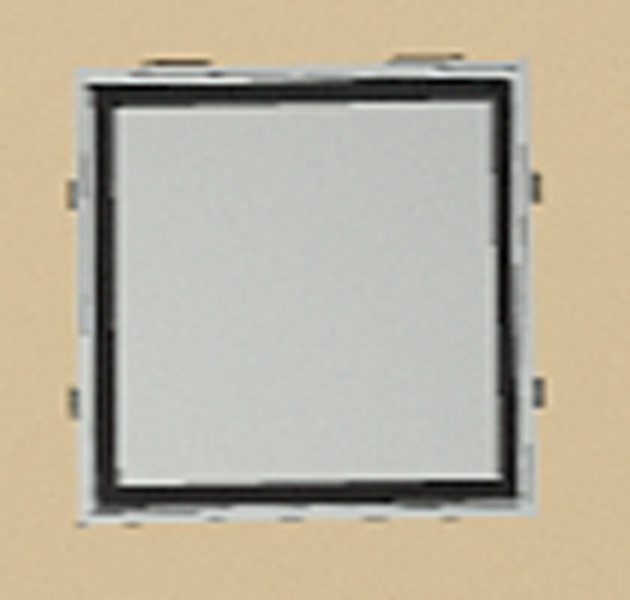

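View pics/case_s.png

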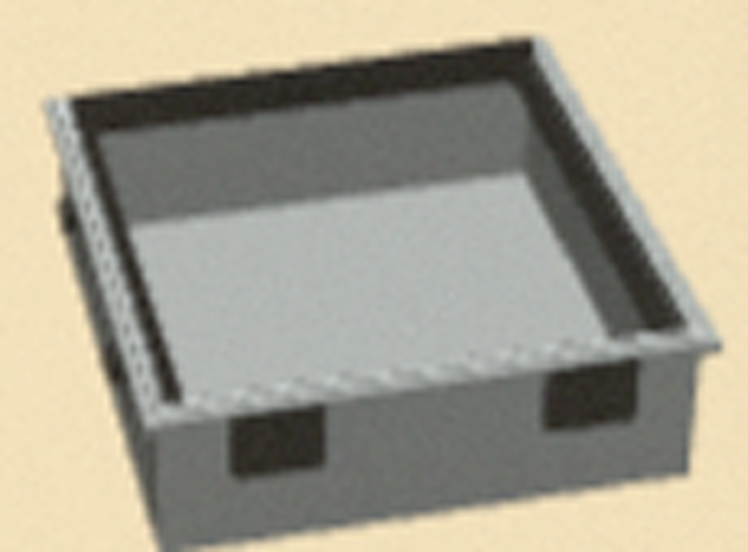

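```bash
cat > plan.py <<'E'
from h import *
from cell import readout
def Rt(yaw,tilt=0.,axis='x'):
    """tool down, yaw deg; tilt deg about tool x"""
    return Rn.from_euler('xyz',[180,0,yaw],degrees=True)*Rn.from_rotvec([np.radians(tilt),0,0])
def plan(wps,start=None,vmax=6.0,amax=10.4,grip=1):
    """wps: list of (pos,yaw[,tilt]); prints rows. start=(pos,Rot)"""
    if start is None:
        s=readout.state(); start=(np.array(s["eef_pos"]),Rn.from_euler('xyz',s["eef_rot"]))
        print("t %.2f pos %s rot %s F %s open %.4f"%(s["t"],np.round(s["eef_pos"],4),np.round(np.degrees(s["eef_rot"]),1),np.round(s["force"],1),s["opening"]))
    p,R=start; tot=0
    for w in wps:
        q=np.array(w[0],float);Q=Rt(w[1],*(w[2:3])); D=np.linalg.norm(q-p)*100; rv=(R.inv()*Q).as_rotvec(degrees=True)
        n=max(1,int(np.ceil(max(D/vmax,np.linalg.norm(rv)/amax)-1e-6)))
        rows=[]
        for i in range(n):
            tgt=p+(q-p)/(n-i); d=R.inv().apply(tgt-p)*100; a=(R.inv()*Q).as_rotvec(degrees=True)/(n-i)
            row=[grip]+[round(x,2) for x in d]+[round(x,1) for x in a]
            rows.append(row); p=p+R.apply(np.array(row[1:4])/100); R=R*Rn.from_rotvec(row[4:],degrees=True)
        print("->",w,"n",n); 
        for r in rows: print("  ["+",".join("%g"%(x+0) for x in r)+"],")
    return p,R
E
python3 - <<'E'
from plan import *
plan([((.57,.03,.2),92),((.57,-.14,.2),92)])
E
```

```text
t 0.15 pos [0.1718 0.5743 0.2306] rot [-179.9   -0.   163.3] F [ 0.2 -0.6  0. ] open 0.0853
-> ((0.57, 0.03, 0.2), 92) n 12
  [1,-4.48,-3.39,0.26,0,0,5.9],
  [1,-4.8,-2.92,0.26,0,0,5.9],
  [1,-5.08,-2.41,0.26,0,0,6],
  [1,-5.3,-1.86,0.26,0,0,5.9],
  [1,-5.47,-1.31,0.26,0,0,6],
  [1,-5.57,-0.73,0.26,0,0,5.9],
  [1,-5.62,-0.15,0.26,0,0,6],
  [1,-5.6,0.44,0.26,0,0,5.9],
  [1,-5.53,1.01,0.26,0,0,6],
  [1,-5.39,1.58,0.26,0,0,5.9],
  [1,-5.2,2.13,0.26,0,0,6],
  [1,-4.96,2.66,0.25,0,0.1,5.9],
-> ((0.57, -0.14, 0.2), 92) n 3
  [1,-5.66,-0.2,0,0,0,0],
  [1,-5.66,-0.2,0,0,0,0],
  [1,-5.66,-0.2,0,0,0,0],
```

Request:
jog_arm:
  commands:
    - [[1, -4.48, -3.39, 0.26, 0, 0, 5.9], [1, -4.8, -2.92, 0.26, 0, 0, 5.9], [1, -5.08, -2.41, 0.26, 0, 0, 6], [1, -5.3, -1.86, 0.26, 0, 0, 5.9], [1, -5.47, -1.31, 0.26, 0, 0, 6]]

```text
t: 0.78
eef_pos: [0.3386, 0.3464, 0.2182]
eef_rot: [-3.142, 0.0, 2.329]
force: [0.6, -0.4, -0.5]
opening: 0.0851
```

Request:
jog_arm:
  commands:
    - [[1, -5.57, -0.73, 0.26, 0, 0, 5.9], [1, -5.62, -0.15, 0.26, 0, 0, 6], [1, -5.6, 0.44, 0.26, 0, 0, 5.9], [1, -5.53, 1.01, 0.26, 0, 0, 6], [1, -5.39, 1.58, 0.26, 0, 0, 5.9]]

```text
t: 1.4
eef_pos: [0.5046, 0.1196, 0.2052]
eef_rot: [-3.142, -0.0, 1.81]
force: [0.0, 1.4, 0.5]
opening: 0.0854
```

Request:
jog_arm:
  commands:
    - [[1, -5.2, 2.13, 0.26, 0, 0, 6], [1, -4.96, 2.66, 0.25, 0, 0.1, 5.9], [1, 0, 0, 0, 0, 0, 0]]

```text
t: 1.78
eef_pos: [0.5726, 0.027, 0.1998]
eef_rot: [3.14, -0.001, 1.602]
force: [-0.2, 0.7, -0.8]
opening: 0.0853
```

```bash
cat > snap.py <<'E'
import sys
from h import *
from cell import readout,camera
n=sys.argv[1]
s=readout.state(); c=wristcam(s,camera("wrist")); cv2.imwrite(f"pics/{n}.png",c["img"]); pickle.dump(c,open(f"pics/{n}.pkl","wb"))
print("t %.2f pos %s rot %s qdmax %.3f F %s"%(s["t"],np.round(s["eef_pos"],4),np.round(np.degrees(s["eef_rot"]),2),abs(s["qd"]).max(),np.round(s["force"],1)))
E
python3 snap.py wA
```

```text
t 1.77 pos [0.5726 0.027  0.1998] rot [ 1.7994e+02 -3.0000e-02  9.1760e+01] qdmax 0.057 F [-0.2  0.7 -0.8]
```

View pics/wA.png

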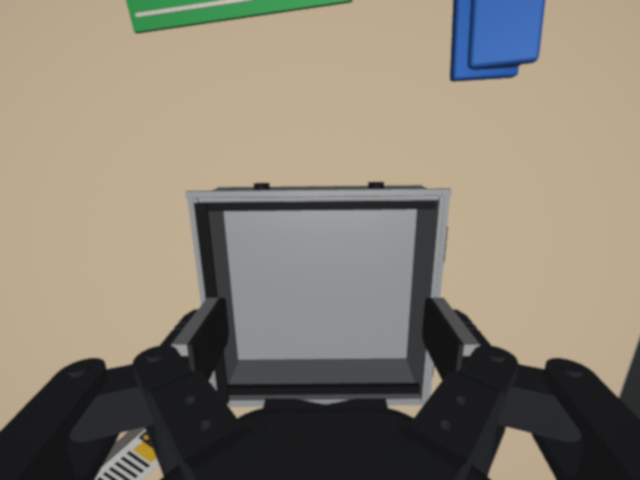

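Request:
jog_arm:
  commands:
    - [[1, -5.66, -0.2, 0, 0, 0, 0], [1, -5.66, -0.2, 0, 0, 0, 0], [1, -5.66, -0.2, 0, 0, 0, 0], [1, 0, 0, 0, 0, 0, 0]]

```text
t: 2.33
eef_pos: [0.5698, -0.1418, 0.1999]
eef_rot: [-3.141, -0.001, 1.604]
force: [-0.3, 1.1, -0.4]
opening: 0.0855
```

```bash
python3 snap.py wB
```

```text
t 2.33 pos [ 0.5698 -0.1418  0.1999] rot [-1.7998e+02 -5.0000e-02  9.1890e+01] qdmax 0.060 F [-0.3  1.1 -0.4]
```

View pics/wB.png

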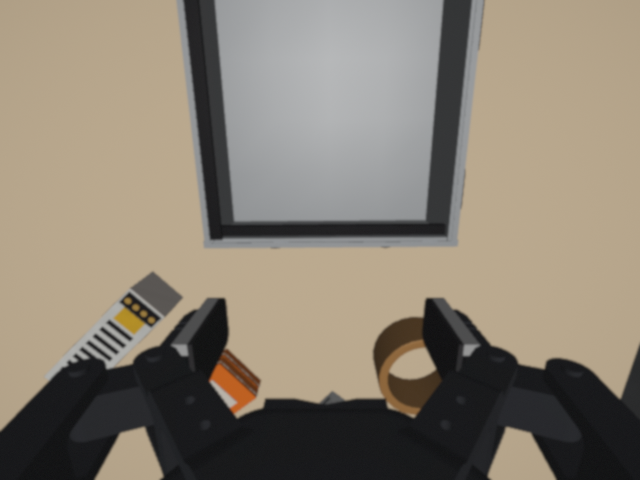

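```bash
python3 - <<'E'
from h import *
def cr(n,x0,y0,x1,y1,f,o,g=2.2):
    a=cv2.imread(f'pics/{n}.png')[y0:y1,x0:x1]; b=(255*(a/255.)**(1/g)).astype(np.uint8)
    cv2.imwrite(f'pics/{o}.png',cv2.resize(b,None,fx=f,fy=f,interpolation=cv2.INTER_CUBIC))
cr('wA',180,180,460,220,2.85,'A1'); cr('wA',185,185,285,260,8,'A2'); cr('wA',380,185,460,260,8,'A3')
cr('wB',190,160,280,260,6,'B1'); cr('wB',410,160,500,260,6,'B2')
E
```

```text
(no output)
```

View pics/A2.png

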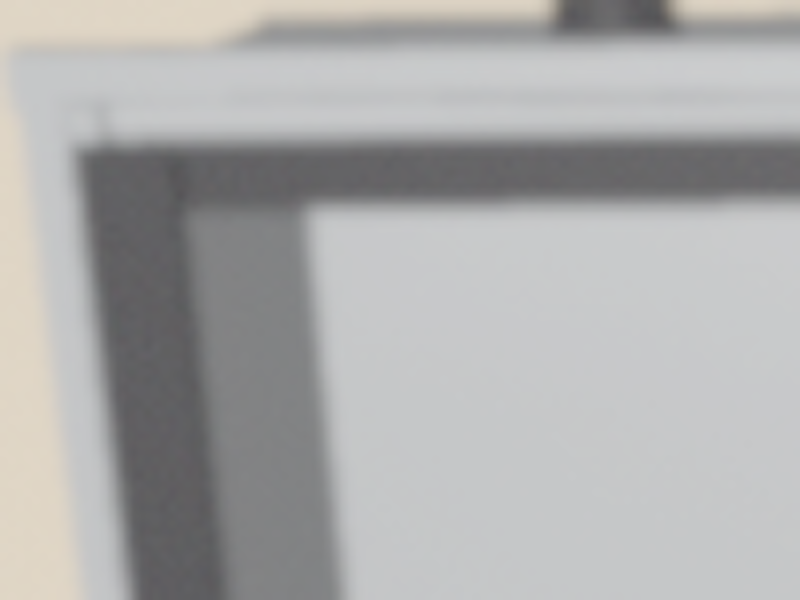

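View pics/A3.png

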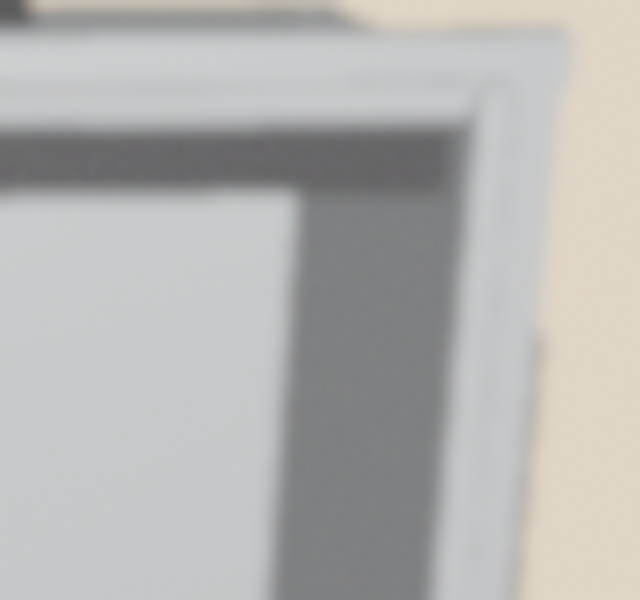

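View pics/B1.png

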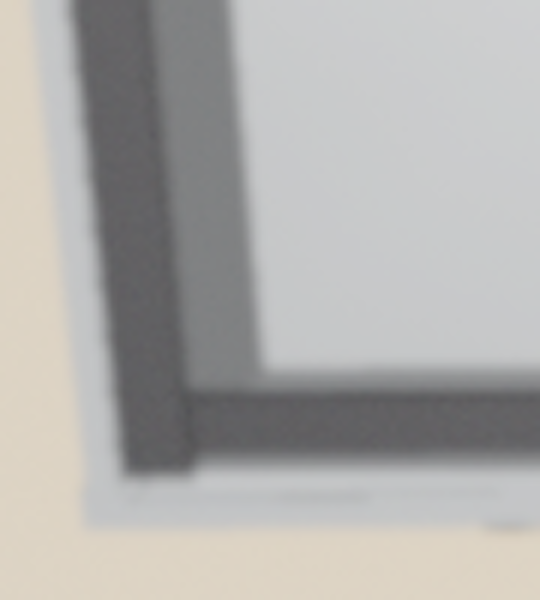

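View pics/B2.png

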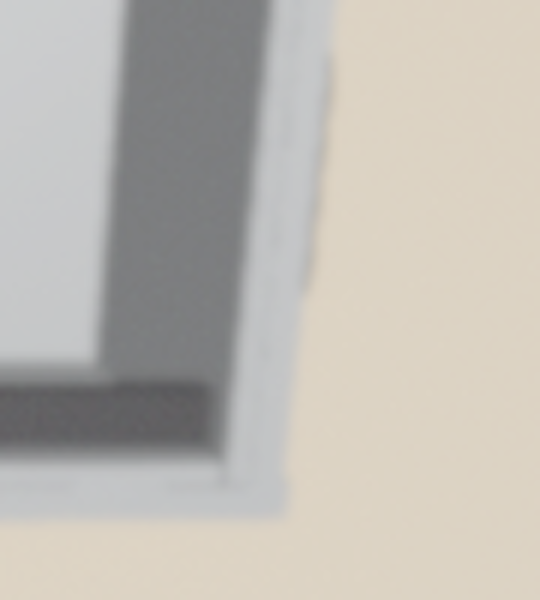

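```bash
cat > casefit.py <<'E'
from h import *
A=load("wA");B=load("wB")
def o(u,v,f,x0,y0): return ((u+.5)/f-.5+x0,(v+.5)/f-.5+y0)
L=[] # (cam, two pixels, fixed axis, value, z func)
f8=lambda u,v:o(u,v,8,185,185); g8=lambda u,v:o(u,v,8,380,185); b1=lambda u,v:o(u,v,6,190,160); b2=lambda u,v:o(u,v,6,410,160)
obs=[("A+y ledge",A,[f8(600,203),g8(100,190)],1,.091,"l"),
("A+y rim",A,[f8(600,147),g8(200,128)],1,.1,.07),
("A+x rim",A,[g8(470,135),g8(432,590)],0,.1,.07),
("A-x lip",A,[f8(190,230),f8(222,590)],0,-.092,"p"),
("A-x flo",A,[f8(308,230),f8(342,590)],0,-.1,.004),
("A+x flo",A,[g8(300,220),g8(272,590)],0,.1,.004),
("B-x lip",B,[b1(155,20),b1(190,380)],0,-.092,"p"),
("B-x flo",B,[b1(235,40),b1(262,360)],0,-.1,.004),
("B+x flo",B,[b2(126,40),b2(102,340)],0,.1,.004),
("B+x rim",B,[b2(270,40),b2(228,450)],0,.1,.07),
("B-y flo",B,[b1(300,370),b2(80,363)],1,-.1,.004),
("B-y ledge",B,[b1(300,458),b2(150,450)],1,-.1,"l"),
]
def res(p,det=False):
    x,y,a,zl=p[:4]; c,s=np.cos(a),np.sin(a); out=[]
    for n,cam,px,ax,v,z in obs:
        zz={"l":zl,"p":zl+.008}.get(z,z)
        P=np.array([[v,t] if ax==0 else [t,v] for t in(-.09,.09)])
        W=np.c_[x+c*P[:,0]-s*P[:,1],y+s*P[:,0]+c*P[:,1],[zz,zz]]
        if len(p)>4:
            W[:,:2]+=0
            d=p[4:6] if cam is A else p[6:8]
        q=proj(cam,W); t=q[1]-q[0]; nn=np.array([-t[1],t[0]])/np.linalg.norm(t)
        out+=[(np.array(u)-q[0])@nn for u in px]
    return np.array(out)
if __name__=="__main__":
    r=least_squares(res,[.57,-.05,.03,.058],loss="soft_l1",f_scale=.5)
    print(r.x[:2],np.degrees(r.x[2]),"zl",r.x[3]); e=res(r.x)
    for (n,*_),i in zip(obs,range(len(obs))): print(n,np.round(e[2*i:2*i+2],2))
    J=r.jac; print("sd(px1)",np.sqrt(np.diag(np.linalg.inv(J.T@J))))
E
python3 casefit.py
```

```text
[ 0.57150312 -0.04670023] 2.419659079619292 zl 0.06140801299263816
A+y ledge [-0.83 -1.03]
A+y rim [0.84 0.05]
A+x rim [-0.32 -0.09]
A-x lip [ 0.17 -0.93]
A-x flo [-0.07 -0.34]
A+x flo [1.25 0.92]
B-x lip [ 0.03 -0.15]
B-x flo [-0.16 -0.41]
B+x flo [1.21 1.18]
B+x rim [ 0.02 -0.1 ]
B-y flo [0.02 0.35]
B-y ledge [-0.04  0.19]
sd(px1) [0.00033888 0.00047537 0.00323676 0.00157757]
```

```bash
python3 - <<'E'
from plan import *
plan([((.550,-.438,.15),50.8)])
E
```

```text
t 2.38 pos [ 0.5695 -0.1396  0.1997] rot [-1.799e+02 -1.000e-01  9.190e+01] F [-0.5  0.7  0.6] open 0.0855
-> ((0.55, -0.438, 0.15), 50.8) n 6
  [1,-4.96,-0.49,0.82,0,0,6.9],
  [1,-4.98,0.11,0.82,0,0,6.8],
  [1,-4.94,0.69,0.82,0,0,6.9],
  [1,-4.82,1.28,0.81,0,0,6.8],
  [1,-4.63,1.85,0.82,-0.1,0,6.9],
  [1,-4.38,2.39,0.82,0,-0.1,6.8],
```

Request:
jog_arm:
  commands:
    - [[1, -4.96, -0.49, 0.82, 0, 0, 6.9], [1, -4.98, 0.11, 0.82, 0, 0, 6.8], [1, -4.94, 0.69, 0.82, 0, 0, 6.9], [1, -4.82, 1.28, 0.81, 0, 0, 6.8], [1, -4.63, 1.85, 0.82, 0, 0, 6.9]]

```text
t: 3.0
eef_pos: [0.555, -0.3865, 0.1583]
eef_rot: [-3.139, -0.002, 1.007]
force: [0.4, -1.0, -0.1]
opening: 0.0853
```

Request:
jog_arm:
  commands:
    - [[1, -4.38, 2.39, 0.82, 0, 0, 6.8], [1, 0, 0, 0, 0, 0, 0]]

```text
t: 3.25
eef_pos: [0.5513, -0.4387, 0.1493]
eef_rot: [-3.14, -0.001, 0.887]
force: [-0.6, 1.1, 0.3]
opening: 0.0854
```

```bash
python3 snap.py wC; python3 - <<'E'
from fit import *
c=load("wC"); im=c["img"].copy()
for p,d in (((.5502,-.4382,np.radians(-39.23)),(.036,.16,.042)),((.3449,-.2812,np.radians(-44.9)),(.044,.15,.046)),((.4442,-.3616,np.radians(-48.26)),(.06,.092,.03))):
    cv2.polylines(im,[hull(c,box(p,d)).astype(np.int32)],True,(0,0,255),1)
cv2.imwrite("pics/wC_o.png",im)
from plan import *
plan([((.550,-.438,.05),50.8),((.550,-.438,.007),50.8)])
E
```

```text
t 3.25 pos [ 0.5513 -0.4387  0.1493] rot [-1.7989e+02 -6.0000e-02  5.0850e+01] qdmax 0.045 F [-0.6  1.1  0.3]
t 3.30 pos [ 0.5515 -0.4366  0.1495] rot [-1.798e+02 -1.000e-01  5.100e+01] F [0.  0.6 0.3] open 0.0856
-> ((0.55, -0.438, 0.05), 50.8) n 2
  [1,-0.11,0,4.98,-0.1,-0.1,0.1],
  [1,-0.1,0,4.97,-0.1,0,0.1],
-> ((0.55, -0.438, 0.007), 50.8) n 1
  [1,-0.01,0,4.3,0,0,0],
```

View pics/wC_o.png

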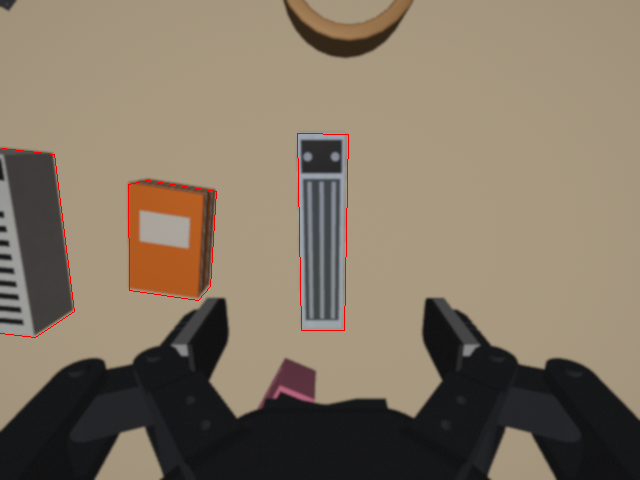

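Request:
jog_arm:
  commands:
    - [[1, -0.1, 0, 5, 0, 0, 0], [1, 0, 0, 5, 0, 0, 0], [1, 0, 0, 4.2, 0, 0, 0], [-1, 0, 0, 0, 0, 0, 0], [-1, 0, 0, 0, 0, 0, 0]]

```text
t: 3.92
eef_pos: [0.552, -0.4375, 0.0101]
eef_rot: [3.141, -0.001, 0.891]
force: [1.0, -0.4, 0.8]
opening: 0.0514
```

Request:
jog_arm:
  commands:
    - [[-1, 0, 0, 0, 0, 0, 0], [-1, 0, 0, 0, 0, 0, 0]]

```text
t: 4.18
eef_pos: [0.5519, -0.4387, 0.0112]
eef_rot: [3.14, -0.002, 0.889]
force: [0.6, 3.0, 6.7]
opening: 0.0348
```

```bash
python3 - <<'E'
from plan import *
plan([((.5235,-.0495,.13),92.4),((.5235,-.0495,.03),92.4)],start=(np.array([.551,-.438,.13]),Rt(50.9)),grip=-1)
E
```

```text
-> ((0.5235, -0.0495, 0.13), 92.4) n 7
  [-1,4.06,-3.81,0,0,0,-5.9],
  [-1,4.43,-3.37,0,0,0,-5.9],
  [-1,4.75,-2.89,0,0,0,-5.9],
  [-1,5.02,-2.39,0,0,0,-6],
  [-1,5.25,-1.85,0,0,0,-5.9],
  [-1,5.41,-1.3,0,0,0,-6],
  [-1,5.51,-0.74,0,0,0,-5.9],
-> ((0.5235, -0.0495, 0.03), 92.4) n 2
  [-1,0,0,5,0,0,0],
  [-1,0,0,5,0,0,0],
```

Request:
jog_arm:
  commands:
    - [[-1, 0, 0, -1, 0, 0, 0], [-1, 0, 0, -5, 0, 0, 0], [-1, 0, 0, -6, 0, 0, 0]]

```text
t: 4.55
eef_pos: [0.5494, -0.4378, 0.1284]
eef_rot: [-3.137, -0.001, 0.889]
force: [1.4, -1.1, -6.5]
opening: 0.0352
```

Request:
jog_arm:
  commands:
    - [[-1, 4.06, -3.81, 0, 0, 0, -5.9], [-1, 4.43, -3.37, 0, 0, 0, -5.9], [-1, 4.75, -2.89, 0, 0, 0, -5.9], [-1, 5.02, -2.39, 0, 0, 0, -6], [-1, 5.25, -1.85, 0, 0, 0, -5.9]]

```text
t: 5.18
eef_pos: [0.5305, -0.1597, 0.1295]
eef_rot: [3.141, -0.001, 1.408]
force: [1.6, -0.9, -6.2]
opening: 0.0351
```

Request:
jog_arm:
  commands:
    - [[-1, 5.41, -1.3, 0, 0, 0, -6], [-1, 5.51, -0.74, 0, 0, 0, -5.9], [-1, 0, 0, 0, 0, 0, 0]]

```text
t: 5.55
eef_pos: [0.5212, -0.0464, 0.1294]
eef_rot: [-3.14, -0.003, 1.618]
force: [0.6, -1.0, -6.1]
opening: 0.0352
```

```bash
python3 snap.py wD; python3 - <<'E'
from plan import *
plan([((.5235,-.0495,.03),92.4)],grip=-1)
E
```

```text
t 5.55 pos [ 0.5212 -0.0464  0.1294] rot [-179.92   -0.18   92.72] qdmax 0.061 F [ 0.6 -1.  -6.1]
t 5.60 pos [ 0.5223 -0.0486  0.1296] rot [ 1.80e+02 -1.00e-01  9.26e+01] F [-0.9 -1.3 -6.4] open 0.0353
-> ((0.5235, -0.0495, 0.03), 92.4) n 2
  [-1,-0.06,0.06,4.98,0,0,0.1],
  [-1,-0.05,0.05,4.98,0,-0.1,0.1],
```

View pics/wD.png

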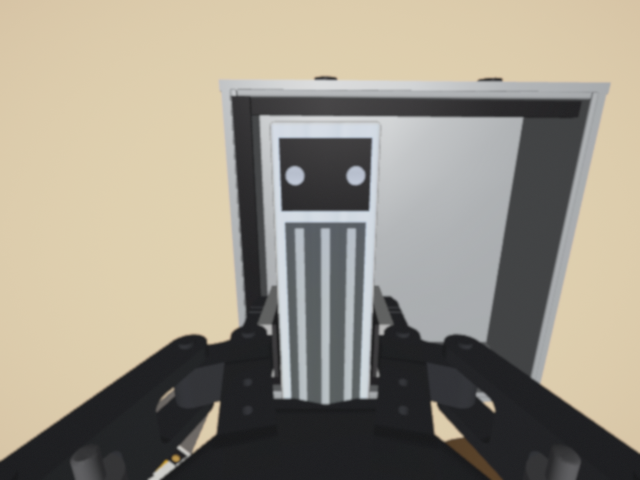

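Request:
jog_arm:
  commands:
    - [[-1, -0.1, 1.9, 2, 0, 0, 0], [-1, 0, 0, 5, 0, 0, 0], [-1, 0, 0, 3, 0, 0, 0], [-1, 0, 0, 0.8, 0, 0, 0], [-1, 0, 0, 0.3, 0, 0, 0]]

```text
t: 6.22
eef_pos: [0.5426, -0.0512, 0.0184]
eef_rot: [3.141, -0.001, 1.612]
force: [1.2, -0.6, -5.0]
opening: 0.0351
```

Request:
jog_arm:
  commands:
    - [[-1, 0, 0, 0.3, 0, 0, 0], [-1, 0, 0, 0.2, 0, 0, 0]]

```text
t: 6.48
eef_pos: [0.5432, -0.0508, 0.0151]
eef_rot: [3.139, -0.001, 1.613]
force: [-5.9, 0.3, 26.7]
opening: 0.0352
```

Request:
jog_arm:
  commands:
    - [[-1, 0, 0, 0.15, 0, 0, 0], [-1, 0, 0, 0, 0, 0, 0]]

```text
t: 6.72
eef_pos: [0.5431, -0.0508, 0.0151]
eef_rot: [3.138, -0.0, 1.614]
force: [-6.0, -0.1, 22.8]
opening: 0.035
```

Request:
jog_arm:
  commands:
    - [[-1, 0, 0, -0.15, 0, 0, 0], [0.15, 0, 0, 0, 0, 0, 0], [0.15, 0, 0, 0, 0, 0, 0]]

```text
t: 7.1
eef_pos: [0.5426, -0.0503, 0.0135]
eef_rot: [3.14, -0.001, 1.613]
force: [0.9, -0.2, 0.8]
opening: 0.0492
```

```bash
python3 - <<'E'
from plan import *
p=plan([((.3449,-.2812,.12),45.1),((.3449,-.2812,.021),45.1)],start=(np.array([.5426,-.0505,.1335]),Rt(92.4)),vmax=6.1)
E
```

```text
-> ((0.3449, -0.2812, 0.12), 45.1) n 5
  [1,-4.44,-4.14,0.27,0,0,9.5],
  [1,-5.07,-3.35,0.27,0,0,9.5],
  [1,-5.55,-2.47,0.27,0,0,9.4],
  [1,-5.88,-1.53,0.27,0,0,9.5],
  [1,-6.06,-0.55,0.27,0,0,9.4],
-> ((0.3449, -0.2812, 0.021), 45.1) n 2
  [1,0,0,4.95,0,0,0],
  [1,0,0,4.95,0,0,0],
```

Request:
jog_arm:
  commands:
    - [[0.15, 0, 0, -6, 0, 0, 0], [0.15, 0, 0, -6, 0, 0, 0]]

```text
t: 7.35
eef_pos: [0.5413, -0.0503, 0.1335]
eef_rot: [-3.139, -0.002, 1.613]
force: [0.9, -0.2, 0.4]
opening: 0.0491
```

Request:
jog_arm:
  commands:
    - [[1, -4.44, -4.14, 0.27, 0, 0, 9.5], [1, -5.07, -3.35, 0.27, 0, 0, 9.5], [1, -5.55, -2.47, 0.27, 0, 0, 9.4], [1, -5.88, -1.53, 0.27, 0, 0, 9.5], [1, -6.06, -0.55, 0.27, 0, 0, 9.4]]

```text
t: 7.98
eef_pos: [0.3433, -0.2828, 0.1193]
eef_rot: [-3.142, -0.001, 0.783]
force: [0.6, -0.2, -0.2]
opening: 0.085
```

Request:
jog_arm:
  commands:
    - [[1, 0, 0, 0, 0, 0, 0]]

```text
t: 8.1
eef_pos: [0.3421, -0.2844, 0.1191]
eef_rot: [-3.141, -0.0, 0.78]
force: [0.1, 0.2, 0.5]
opening: 0.0851
```

```bash
python3 snap.py wE; python3 - <<'E'
from fit import *
c=load("wE"); im=c["img"].copy()
for p,d in (((.5502,-.4382,np.radians(-39.23)),(.036,.16,.042)),((.3449,-.2812,np.radians(-44.9)),(.044,.15,.046)),((.4442,-.3616,np.radians(-48.26)),(.06,.092,.03))):
    cv2.polylines(im,[hull(c,box(p,d)).astype(np.int32)],True,(0,0,255),1)
cv2.imwrite("pics/wE_o.png",im)
from plan import *
plan([((.3449,-.2812,.021),45.1)])
E
```

```text
t 8.10 pos [ 0.3421 -0.2844  0.1191] rot [-1.7996e+02 -1.0000e-02  4.4720e+01] qdmax 0.086 F [0.1 0.2 0.5]
t 8.15 pos [ 0.3433 -0.2827  0.1191] rot [-1.799e+02 -1.000e-01  4.490e+01] F [0.3 0.2 0.3] open 0.0853
-> ((0.3449, -0.2812, 0.021), 45.1) n 2
  [1,0.1,0.01,4.91,0,0,-0.1],
  [1,0.11,0.01,4.9,-0.1,-0.1,-0.1],
```

View pics/wE_o.png

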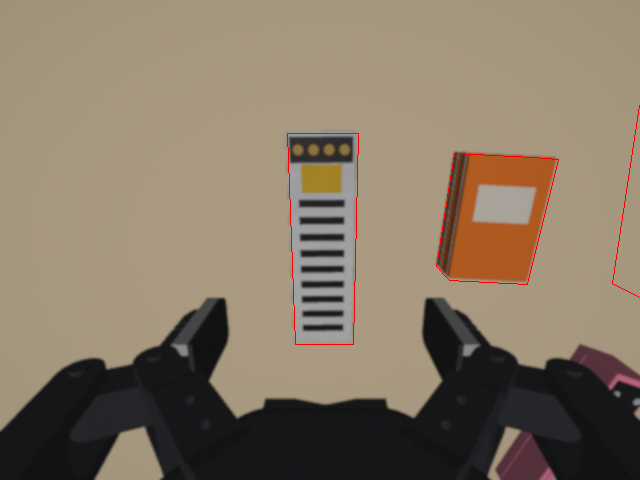

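Fit is accurate. The white power supply with terminal strip is under the fingers; descend and grip.

Request:
jog_arm:
  commands:
    - [[1, 0.2, 0, 5, 0, 0, 0], [1, 0, 0, 4.8, 0, 0, 0], [-1, 0, 0, 0, 0, 0, 0], [-1, 0, 0, 0, 0, 0, 0], [-1, 0, 0, 0, 0, 0, 0]]

```text
t: 8.78
eef_pos: [0.3469, -0.2802, 0.0229]
eef_rot: [3.14, -0.001, 0.789]
force: [-0.6, -0.9, -4.1]
opening: 0.0427
```

Request:
jog_arm:
  commands:
    - [[-1, 0, 0, 0, 0, 0, 0], [-1, 0, 0, -1, 0, 0, 0], [-1, 0, 0, -5, 0, 0, 0], [-1, 0, 0, -5, 0, 0, 0]]

```text
t: 9.28
eef_pos: [0.345, -0.2793, 0.1327]
eef_rot: [-3.139, -0.001, 0.788]
force: [0.6, -1.9, -3.5]
opening: 0.0428
```

```bash
python3 - <<'E'
from plan import *
c=np.radians(2.4)
X=lambda x,y:(.5715+x*np.cos(c)-y*np.sin(c), -.0475+x*np.sin(c)+y*np.cos(c))
print(X(.038,0))
p=plan([((*X(.038,0),.13),92.4)],vmax=6.1,grip=-1)
E
```

```text
(np.float64(0.6094666675437567), np.float64(-0.04590872515829041))
t 9.28 pos [ 0.345  -0.2793  0.1327] rot [-1.799e+02 -1.000e-01  4.510e+01] F [ 0.6 -1.9 -3.5] open 0.0428
-> ((np.float64(0.6094666675437567), np.float64(-0.04590872515829041), 0.13), 92.4) n 6
  [-1,5.87,0.38,0.05,0,0,-7.9],
  [-1,5.76,1.18,0.05,0,0,-7.9],
  [-1,5.54,1.96,0.05,0,0,-7.9],
  [-1,5.22,2.71,0.05,0,0,-7.9],
  [-1,4.8,3.39,0.05,0,-0.1,-7.8],
  [-1,4.29,4.02,0.04,-0.1,0,-7.9],
```

Request:
jog_arm:
  commands:
    - [[-1, 5.87, 0.38, 0.05, 0, 0, -7.9], [-1, 5.76, 1.18, 0.05, 0, 0, -7.9], [-1, 5.54, 1.96, 0.05, 0, 0, -7.9], [-1, 5.22, 2.71, 0.05, 0, 0, -7.9], [-1, 4.8, 3.39, 0.05, 0, 0, -7.9]]

```text
t: 9.9
eef_pos: [0.5669, -0.0838, 0.1297]
eef_rot: [-3.141, -0.001, 1.482]
force: [-0.1, -1.3, -3.4]
opening: 0.0427
```

Request:
jog_arm:
  commands:
    - [[-1, 4.29, 4.02, 0.04, 0, 0, -7.9], [-1, 0, 0, 0, 0, 0, 0]]

```text
t: 10.15
eef_pos: [0.6134, -0.0435, 0.1294]
eef_rot: [3.138, -0.002, 1.62]
force: [-1.0, -0.6, -4.4]
opening: 0.0431
```

```bash
python3 snap.py wF
```

```text
t 10.15 pos [ 0.6134 -0.0435  0.1294] rot [ 1.798e+02 -1.000e-01  9.281e+01] qdmax 0.077 F [-1.  -0.6 -4.4]
```

View pics/wF.png

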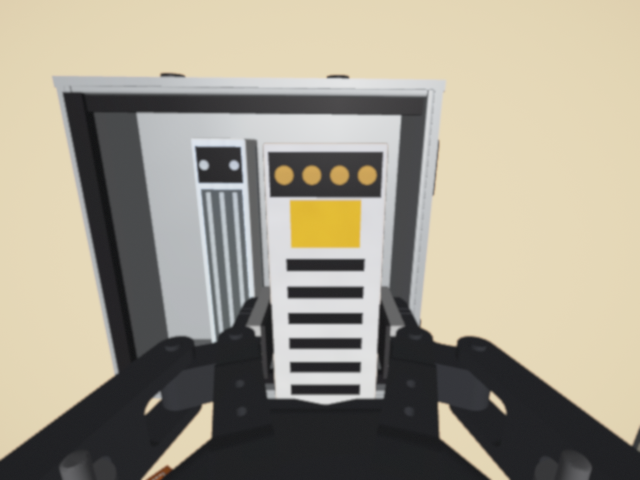

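Request:
jog_arm:
  commands:
    - [[-1, -0.2, -0.3, 2, 0, 0, 0], [-1, 0, 0, 4.5, 0, 0, 0], [-1, 0, 0, 2.7, 0, 0, 0], [-1, 0, 0, 0.5, 0, 0, 0]]

```text
t: 10.7
eef_pos: [0.6039, -0.0489, 0.03]
eef_rot: [-3.136, -0.003, 1.613]
force: [0.4, 0.7, -3.7]
opening: 0.0427
```

Request:
jog_arm:
  commands:
    - [[-1, 0, 0, 0.2, 0, 0, 0]]

```text
t: 10.82
eef_pos: [0.607, -0.049, 0.0303]
eef_rot: [3.141, -0.001, 1.614]
force: [1.5, -0.9, -3.1]
opening: 0.0428
```

Request:
jog_arm:
  commands:
    - [[-1, 0, 0, 0.15, 0, 0, 0]]

```text
t: 10.95
eef_pos: [0.6081, -0.0487, 0.0295]
eef_rot: [3.139, -0.001, 1.615]
force: [-0.5, -0.2, -3.6]
opening: 0.0428
```

Request:
jog_arm:
  commands:
    - [[-1, 0, 0, 0.12, 0, 0, 0]]

```text
t: 11.08
eef_pos: [0.6079, -0.0485, 0.028]
eef_rot: [3.14, -0.001, 1.615]
force: [0.5, -0.7, -3.2]
opening: 0.0427
```

Request:
jog_arm:
  commands:
    - [[-1, 0, 0, 0.1, 0, 0, 0]]

```text
t: 11.2
eef_pos: [0.6076, -0.0483, 0.0268]
eef_rot: [3.14, -0.001, 1.615]
force: [-2.9, 0.6, 8.6]
opening: 0.0424
```

Request:
jog_arm:
  commands:
    - [[-1, 0, 0, 0.1, 0, 0, 0]]

```text
t: 11.32
eef_pos: [0.6077, -0.0483, 0.0268]
eef_rot: [3.141, -0.001, 1.615]
force: [-3.7, 0.6, 18.8]
opening: 0.0428
```

Request:
jog_arm:
  commands:
    - [[-1, 0, 0, -0.1, 0, 0, 0], [0.27, 0, 0, 0, 0, 0, 0], [0.27, 0, 0, 0, 0, 0, 0], [0.27, 0, 0, -5, 0, 0, 0], [0.27, 0, 0, -6, 0, 0, 0]]

```text
t: 11.95
eef_pos: [0.606, -0.0482, 0.1356]
eef_rot: [-3.138, -0.003, 1.615]
force: [1.3, -0.3, 0.5]
opening: 0.0544
```

```bash
python3 snap.py wG;python3 - <<'E'
from plan import *
a=np.radians(8.6); D=np.array([.4790,.2980]); rib=D+.035*np.array([np.cos(a),np.sin(a)])
print("rib",rib)
off=-.06*np.array([np.cos(np.radians(98.6)),np.sin(np.radians(98.6))])
plan([((*(rib+off),.14),98.6)])
E
```

```text
t 11.95 pos [ 0.606  -0.0482  0.1356] rot [-1.798e+02 -1.400e-01  9.254e+01] qdmax 0.986 F [ 1.3 -0.3  0.5]
rib [0.51360647 0.30323374]
t 12.00 pos [ 0.6114 -0.0491  0.1448] rot [179.4   0.   92.6] F [ 2.2 -0.7  5.5] open 0.0544
-> ((np.float64(0.5225785939432678), np.float64(0.24390835415770945), 0.14), 98.6) n 6
  [1,4.94,-1.26,0.06,0.1,0,-1],
  [1,4.97,-1.18,0.07,0.1,0,-1],
  [1,4.99,-1.09,0.07,0.1,0,-1],
  [1,5,-1,0.07,0.1,0,-1],
  [1,5.02,-0.91,0.07,0.1,0,-1],
  [1,5.04,-0.82,0.07,0.1,0.1,-1],
```

View pics/wG.png

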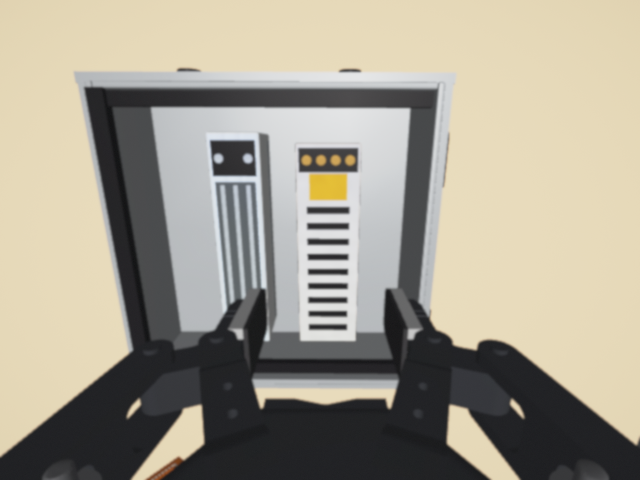

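Request:
jog_arm:
  commands:
    - [[1, 4.94, -1.26, 0, 0, 0, -1], [1, 4.97, -1.18, 0, 0, 0, -1], [1, 4.99, -1.09, 0, 0, 0, -1], [1, 5, -1, 0, 0, 0, -1], [1, 5.02, -0.91, 0, 0, 0, -1]]

```text
t: 12.62
eef_pos: [0.5328, 0.1973, 0.1363]
eef_rot: [3.141, -0.002, 1.703]
force: [-0.5, 0.2, 0.4]
opening: 0.0852
```

Request:
jog_arm:
  commands:
    - [[1, 5, -0.8, 0, 0, 0, -1], [1, 0, 0, 0, 0, 0, 0]]

```text
t: 12.88
eef_pos: [0.5175, 0.2474, 0.1363]
eef_rot: [3.141, -0.003, 1.724]
force: [0.5, -0.7, 0.6]
opening: 0.0855
```

```bash
python3 snap.py wH; cat > dov.py <<'E'
import sys
from fit import *
c=load(sys.argv[1]); im=c["img"].copy()
def div(x,y,a,tilt=0,z=0):
    R=np.array([[np.cos(a),-np.sin(a)],[np.sin(a),np.cos(a)]])
    P=np.array([[i*.0985,j*.0975,.005] for i,j in((-1,-1),(1,-1),(1,1),(-1,1))]); Q=np.array([[.035+i*.006,j*.035,.039] for i,j in((-1,-1),(1,-1),(1,1),(-1,1))])
    f=lambda P:np.c_[P[:,:2]@R.T+[x,y],P[:,2]+z]
    return f(P),f(Q)
for S in div(float(sys.argv[2]),float(sys.argv[3]),np.radians(float(sys.argv[4]))):
    q=proj(c,S); print(np.round(q,1).tolist()); cv2.polylines(im,[np.round(q*16).astype(np.int32)],True,(0,0,255),1,shift=4)
cv2.imwrite("pics/"+sys.argv[1]+"_o.png",im)
E
python3 dov.py wH .4790 .2980 8.6
```

```text
t 12.88 pos [0.5175 0.2474 0.1363] rot [ 1.7999e+02 -1.5000e-01  9.8790e+01] qdmax 0.057 F [ 0.5 -0.7  0.6]
[[178.3, 276.7], [399.6, 277.5], [417.9, 27.4], [145.5, 26.2]]
[[321.2, 216.5], [337.4, 216.6], [339.0, 115.5], [321.3, 115.4]]
```

View pics/wH_o.png

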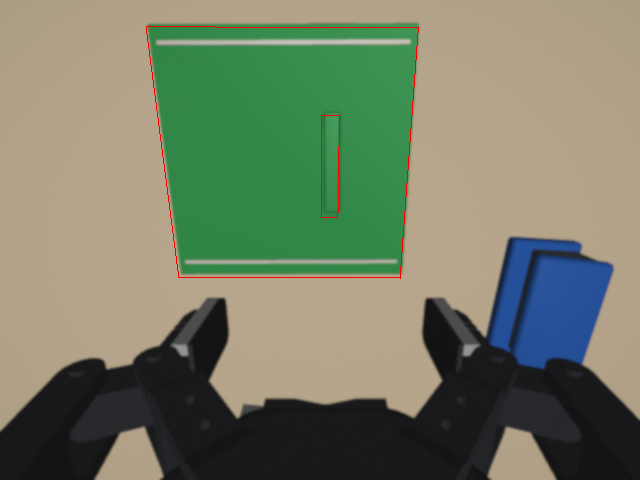

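Request:
jog_arm:
  commands:
    - [[1, 5.7, 0.5, 2, 0, 0, 0], [1, 0, 0, 5, 0, 0, 0], [1, 0, 0, 4.5, 0, 0, 0], [1, 0, 0, 0.7, 0, 0, 0], [-1, 0, 0, 0, 0, 0, 0]]

```text
t: 13.55
eef_pos: [0.5158, 0.3009, 0.0148]
eef_rot: [-3.142, -0.001, 1.719]
force: [0.5, 0.9, 0.9]
opening: 0.0699
```

Request:
jog_arm:
  commands:
    - [[-1, 0, 0, 0, 0, 0, 0], [-1, 0, 0, 0, 0, 0, 0], [-1, 0, 0, 0, 0, 0, 0], [-1, 0, 0, 0, 0, 0, 0], [-1, 0, 0, 0, 0, 0, 0]]

```text
t: 14.18
eef_pos: [0.5158, 0.3019, 0.0156]
eef_rot: [3.14, -0.002, 1.72]
force: [-0.6, -0.6, 6.2]
opening: 0.0108
```

Request:
jog_arm:
  commands:
    - [[-1, 0, 0, -1, 0, 0, 0], [-1, 0, 0, -6, 0, 0, 0], [-1, 0, 0, -6, 0, 0, 0], [-1, 0, 0, 0, 0, 0, 0]]

```text
t: 14.68
eef_pos: [0.5188, 0.3031, 0.1501]
eef_rot: [3.131, -0.005, 1.72]
force: [1.0, 0.3, -2.7]
opening: 0.0109
```

```bash
python3 snap.py wI
```

```text
t 14.68 pos [0.5188 0.3031 0.1501] rot [179.4   -0.26  98.55] qdmax 0.078 F [ 1.   0.3 -2.7]
```

View pics/wI.png

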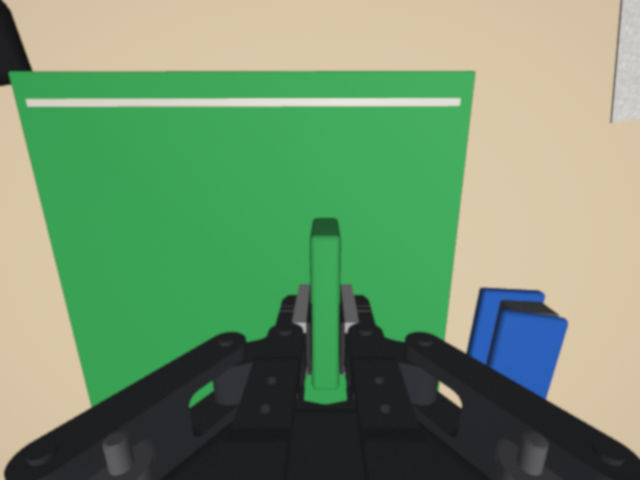

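```bash
cat > dfit.py <<'E'
from h import *
def dproj(c,p,P):
    """P divider coords -> pixel; p=(t(3) of divider origin in tool, rotvec deg(3) in tool)"""
    B=np.array([[0,1,0],[1,0,0],[0,0,-1]]).T  # div axes -> tool
    Rm=Rn.from_rotvec(p[3:6],degrees=True).as_matrix()@B
    X=P@Rm.T+p[:3]
    W=np.linalg.inv(c["tool_from_camera"]); q=X@W[:3,:3].T+W[:3,3]; K=c["camera_matrix"]
    return np.c_[K[0,0]*q[:,0]/q[:,2]+K[0,2],K[1,1]*q[:,1]/q[:,2]+K[1,2]]
def dfit(c,lines,prior=(0,-.035,.0145,0,0,0),sd=(.02,.0015,.0015,1,1.5,1.5)):
    """lines: (divider pt a, pt b, [pixels])"""
    def res(p):
        out=list((np.array(p)*[1,1,1,1,1,1]-prior)/sd)
        for a,b,px in lines:
            q=dproj(c,p,np.array([a,b],float)); t=q[1]-q[0]; n=np.array([-t[1],t[0]])/np.linalg.norm(t)
            out+=[(np.array(u)-q[0])@n/.7 for u in px]
        return np.array(out)
    r=least_squares(res,prior,x_scale=[.01]*3+[1]*3); J=r.jac; return r.x,np.sqrt(np.diag(np.linalg.inv(J.T@J))),res(r.x)[6:]*.7
E
python3 - <<'E'
from dfit import *
c=load("wI")
a=c["img"]; b=(255*(a/255.)**.6).astype(np.uint8)
def cr(x0,y0,x1,y1,f,o): cv2.imwrite(f'pics/{o}.png',cv2.resize(b[y0:y1,x0:x1],None,fx=f,fy=f,interpolation=cv2.INTER_CUBIC))
# subpixel edges by green-ness along scan lines
g=a[...,1].astype(float)-a[...,2]; 
def row_edge(r,c0,c1):
    v=cv2.GaussianBlur(g,(3,3),0)[r,c0:c1]; d=np.abs(np.diff(v)); i=d.argmax(); w=d[max(0,i-2):i+3]; return c0+max(0,i-2)+ (w*np.arange(len(w))).sum()/w.sum()+.5
def col_edge(cc,r0,r1):
    v=cv2.GaussianBlur(g,(3,3),0)[r0:r1,cc]; d=np.abs(np.diff(v)); i=d.argmax(); w=d[max(0,i-2):i+3]; return r0+max(0,i-2)+(w*np.arange(len(w))).sum()/w.sum()+.5
top=[(x,col_edge(x,62,85)) for x in range(60,460,40)]
L=[(row_edge(r,5,95),r) for r in range(90,390,30)]
R=[(row_edge(r,430,490),r) for r in range(90,330,30)]
print(np.round(top[::3],1).tolist(),np.round(L[::3],1).tolist(),np.round(R[::3],1).tolist())
z=.005
lines=[((-.0985,.0975,z),(.0985,.0975,z),top),((-.0985,-.0975,z),(-.0985,.0975,z),L),((.0985,-.0975,z),(.0985,.0975,z),R)]
p,sd,e=dfit(c,lines); print(np.round(p,4),np.round(sd,4)); print(np.round(e,2))
print("rib end",np.round(dproj(c,p,np.array([[.029,.035,.005],[.041,.035,.005],[.029,.035,.039],[.041,.035,.039],[.029,-.035,.039],[.041,-.035,.039]])),1).tolist())
cr(280,205,370,285,8,"I1")
E
```

```text
[[60.0, 71.5], [180.0, 71.3], [300.0, 71.3], [420.0, 70.8]] [[13.1, 90.0], [35.3, 180.0], [57.5, 270.0], [79.7, 360.0]] [[472.5, 90.0], [462.3, 180.0], [451.7, 270.0]]
[ 0.0043 -0.0343  0.0168 -0.5524 -0.0603 -0.0537] [1.000e-04 6.000e-04 4.000e-04 6.161e-01 1.834e-01 1.135e-01]
[-0.17 -0.1   0.03 -0.06  0.02  0.1   0.14  0.1  -0.07 -0.01  0.05 -0.01
 -0.15  0.01 -0.01  0.13  0.07 -0.04  0.18  0.03 -0.18  0.05 -0.13  0.09
 -0.07  0.08 -0.03  0.07]
rib end [[310.8, 216.7], [336.1, 216.7], [306.2, 236.1], [338.1, 236.1], [308.9, 390.6], [336.4, 390.8]]
```

View pics/I1.png

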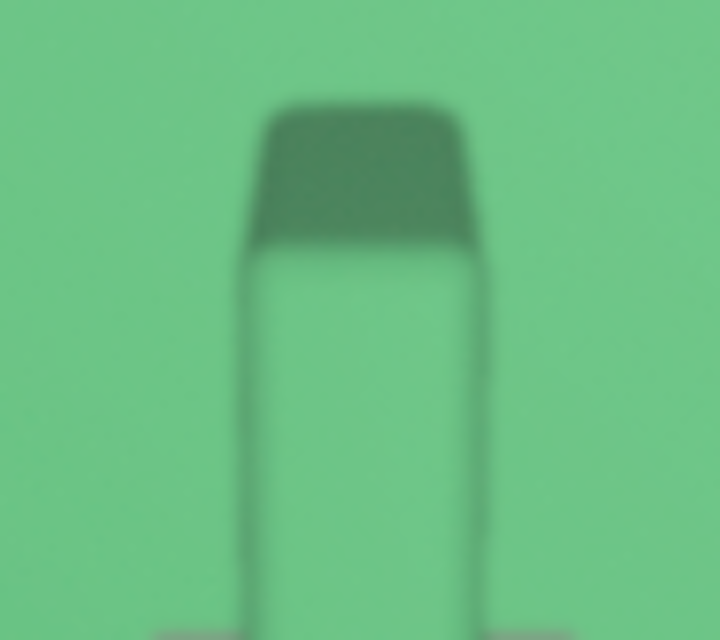

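```bash
cat >> dfit.py <<'E'
def measure(n,rows=None):
    pass
E
python3 - <<'E'
from dfit import *
c=load("wI")
z=.005
top=[(60,71.5),(180,71.3),(300,71.3),(420,70.8)];L=[[13.1, 90.0], [35.3, 180.0], [57.5, 270.0], [79.7, 360.0]];R=[[472.5, 90.0], [462.3, 180.0], [451.7, 270.0]]
lines=[((-.0985,.0975,z),(.0985,.0975,z),top),((-.0985,-.0975,z),(-.0985,.0975,z),L),((.0985,-.0975,z),(.0985,.0975,z),R),
((.035,.035,.039),(.035,-.035,.039),[(325.2,240),(325.3,280)]),((.035,.035,.005),(.035,.035,.039),[(325.3,220),(325.3,236)])]
for sd in((.02,.0015,.0015,1,1.5,1.5),(.02,.01,.01,5,5,5)):
  p,s,e=dfit(c,lines,sd=sd); print(np.round(p,4),np.round(s,4)); print(np.round(e,2))
E
```

```text
[ 0.0044 -0.0336  0.0171  0.1591 -0.1905 -0.1478] [1.000e-04 1.000e-04 3.000e-04 1.285e-01 2.369e-01 1.121e-01]
[-0.01 -0.02  0.17 -0.14  0.    0.03  0.06  0.09 -0.03  0.02 -0.32  0.03
  0.   -0.25 -0.06]
[ 0.0044 -0.0336  0.0172  0.1855 -0.1486 -0.1427] [1.000e-04 1.000e-04 3.000e-04 1.303e-01 2.418e-01 1.130e-01]
[ 0.03 -0.01  0.16 -0.18  0.02 -0.   -0.02 -0.04  0.02  0.1  -0.21  0.08
  0.05 -0.23 -0.01]
```

```bash
cat > ins.py <<'E'
from plan import *
CX,CY,CA=.5715,-.0475,2.42
E=np.array([.0044,-.1321,.0171]); RZ=.15
def cw(x,y,z):
    a=np.radians(CA); return np.array([CX+x*np.cos(a)-y*np.sin(a),CY+x*np.sin(a)+y*np.cos(a),z])
def tcp(xe,ze,tilt,yc=0.):
    """TCP pose such that divider edge point is at case x=xe, z=ze, with plate tilt (deg, +x end up)"""
    yaw=90+CA-RZ; R=Rt(yaw,-tilt); return (cw(xe,yc,ze)-R.apply(E),yaw,-tilt)
E
python3 - <<'E'
from ins import *
A=tcp(-.086,.0614+.05,10);B=tcp(-.086,.0614+.015,10);print(A,B)
plan([A],grip=-1)
E
```

```text
(array([ 0.61277494, -0.05049265,  0.15117914]), 92.27, -10) (array([ 0.61277494, -0.05049265,  0.11617914]), 92.27, -10)
t 14.72 pos [0.5167 0.3021 0.1472] rot [179.7  -0.2  98.5] F [ 0.2 -0.2 -3.1] open 0.0108
-> (array([ 0.61277494, -0.05049265,  0.15117914]), 92.27, -10) n 7
  [-1,-5.19,0.61,-0.07,-1.4,-0.1,0.9],
  [-1,-5.17,0.69,-0.04,-1.4,-0.1,0.9],
  [-1,-5.16,0.77,-0.02,-1.4,-0.1,0.9],
  [-1,-5.15,0.86,0.01,-1.4,-0.1,0.9],
  [-1,-5.14,0.94,0.04,-1.4,-0.1,0.9],
  [-1,-5.12,1.01,0.08,-1.3,-0.1,0.9],
  [-1,-5.11,1.09,0.1,-1.4,-0.1,0.8],
```

Request:
jog_arm:
  commands:
    - [[-1, -5.19, 0.61, -0.07, -1.4, 0, 0.9], [-1, -5.17, 0.69, -0.04, -1.4, 0, 0.9], [-1, -5.16, 0.77, -0.02, -1.4, 0, 0.9], [-1, -5.15, 0.86, 0.01, -1.4, 0, 0.9], [-1, -5.14, 0.94, 0.04, -1.4, 0, 0.9]]

```text
t: 15.35
eef_pos: [0.5821, 0.048, 0.1445]
eef_rot: [3.023, -0.007, 1.641]
force: [0.8, 0.3, -2.6]
opening: 0.0106
```

Request:
jog_arm:
  commands:
    - [[-1, -5.12, 1.01, 0.08, -1.4, 0, 0.9], [-1, -5.11, 1.09, 0.1, -1.4, 0, 0.9], [-1, 0, 0, 0, 0, 0, 0], [-1, 0, 0, 0, 0, 0, 0]]

```text
t: 15.85
eef_pos: [0.6094, -0.0509, 0.145]
eef_rot: [2.975, -0.013, 1.609]
force: [0.5, 0.1, -2.1]
opening: 0.0108
```

```bash
python3 snap.py wJ; python3 - <<'E'
from cell import camera
import cv2,pickle
for n in("top","scene"):
    c=camera(n); cv2.imwrite(f"pics/{n}1.png",c["img"]); pickle.dump(c,open(f"pics/{n}1.pkl","wb"))
E
python3 - <<'E'
from ins import *
plan([tcp(-.086,.0614+.05,10)],grip=-1)
E
```

```text
t 15.85 pos [ 0.6094 -0.0509  0.145 ] rot [170.47  -0.72  92.21] qdmax 0.027 F [ 0.5  0.1 -2.1]
t 16.00 pos [ 0.6103 -0.0498  0.146 ] rot [170.3  -0.7  92.4] F [-0.1 -0.  -2.7] open 0.0107
-> (array([ 0.61277494, -0.05049265,  0.15117914]), 92.27, -10) n 1
  [-1,-0.07,0.33,-0.47,-0.3,-0.7,0],
```

View pics/wJ.png

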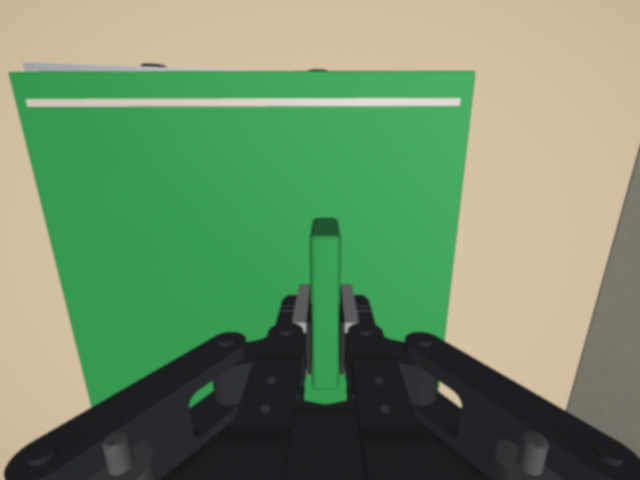

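Request:
jog_arm:
  commands:
    - [[-1, 0, 0.3, -0.4, -0.3, -0.7, 0], [-1, 0, 0, 1.5, 0, 0, 0], [-1, 0, 0, 1.5, 0, 0, 0], [-1, 0, 0, 0, 0, 0, 0]]

```text
t: 16.5
eef_pos: [0.6174, -0.0505, 0.1195]
eef_rot: [2.97, -0.0, 1.609]
force: [-0.4, 0.5, -2.3]
opening: 0.0108
```

```bash
python3 snap.py wK; python3 - <<'E'
from ins import *
plan([tcp(-.086,.0614+.015,10)],grip=-1)
from cell import camera
c=camera("scene"); cv2.imwrite("pics/scene2.png",c["img"]); a=c["img"][170:310,280:430]; cv2.imwrite("pics/scene2c.png",cv2.resize(a,None,fx=5,fy=4.2,interpolation=cv2.INTER_CUBIC))
b=load("wK")["img"][40:120,0:500]; b=(255*(b/255.)**.6).astype(np.uint8); cv2.imwrite("pics/wKc.png",cv2.resize(b,None,fx=1.6,fy=4,interpolation=cv2.INTER_CUBIC))
E
```

```text
t 16.50 pos [ 0.6174 -0.0505  0.1195] rot [170.15  -0.    92.16] qdmax 0.020 F [-0.4  0.5 -2.3]
t 16.55 pos [ 0.6179 -0.0508  0.1203] rot [170.1   0.   92.2] F [ 0.9 -0.4 -2.9] open 0.0107
-> (array([ 0.61277494, -0.05049265,  0.11617914]), 92.27, -10) n 1
  [-1,0.05,-0.57,0.32,-0.1,0,-0.1],
```

View pics/wKc.png

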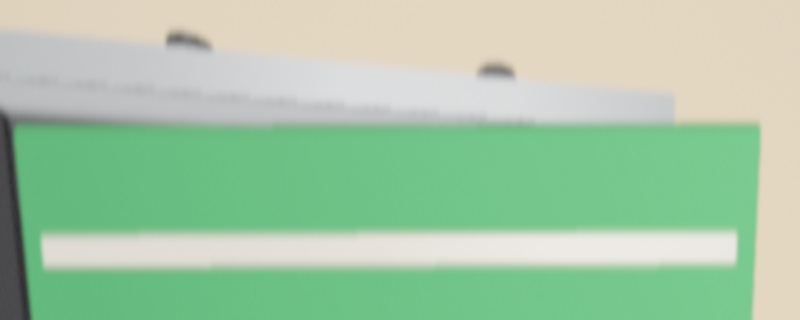

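View pics/scene2c.png

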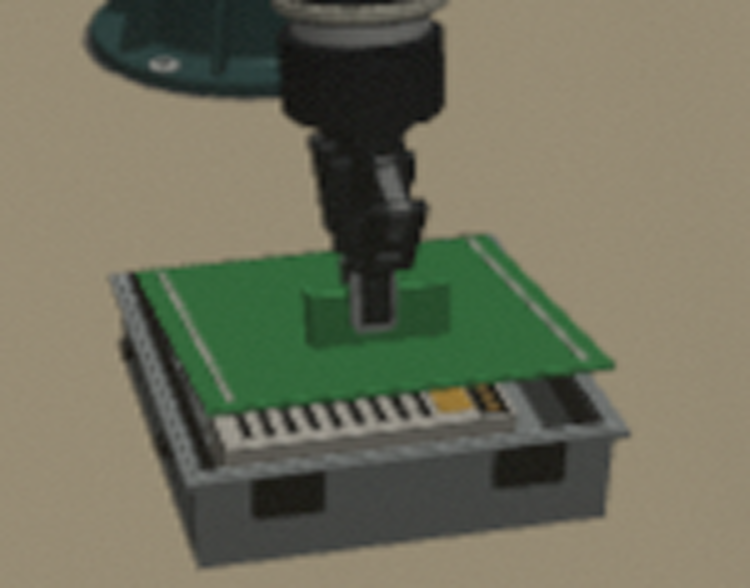

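```bash
python3 - <<'E'
from ins import *
c=load("wK"); im=c["img"].copy()
for y,z,col in((.1,.07,(0,0,255)),(.104,.07,(255,0,0)),(.111,.07,(0,255,255))):
    q=proj(c,np.array([cw(-.111,y,z),cw(.111,y,z)])); print(y,np.round(q,1).tolist()); cv2.line(im,*[tuple(int(v) for v in np.round(k)) for k in q],col,1)
q=proj(c,np.array([cw(-.092,.09,.0614+.011),cw(-.092,-.09,.0614+.011)]));cv2.line(im,*[tuple(int(v) for v in np.round(k)) for k in q],(255,0,255),1)
cv2.imwrite("pics/wKo.png",cv2.resize(im[30:130,0:500],None,fx=1.6,fy=4,interpolation=cv2.INTER_NEAREST))
E
```

```text
0.1 [[-42.5, 69.8], [422.5, 82.3]]
0.104 [[-45.4, 59.8], [423.0, 74.4]]
0.111 [[-50.6, 42.0], [424.1, 60.3]]
```

View pics/wKo.png

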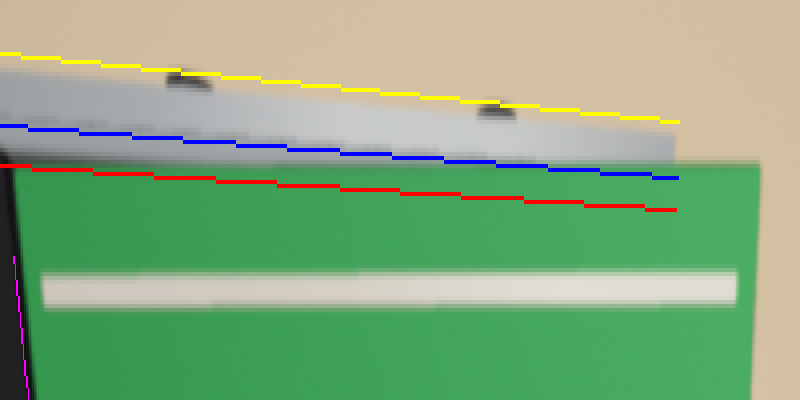

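```bash
python3 - <<'E'
from ins import *
s=(np.array([.6177,-.0507,.120]),Rt(92.2,-9.9))
s=plan([tcp(-.085,.0614+.012,10,.0007),tcp(-.085,.0614+.004,10,.0007)],grip=-1,start=s)
R=s[1]; print("world down 1mm in tool cm:",R.inv().apply([0,0,-.1]))
print("case -x 1mm:",R.inv().apply((cw(-.001,0,0)-cw(0,0,0))*100))
E
```

```text
-> (array([ 0.61374449, -0.04975105,  0.11317914]), 92.27, -10) n 1
  [-1,0.11,-0.5,0.6,-0.1,0,-0.1],
-> (array([ 0.61374449, -0.04975105,  0.10517914]), 92.27, -10) n 1
  [-1,0,-0.14,0.79,0,0,0],
world down 1mm in tool cm: [ 3.01572990e-05 -1.73647915e-02  9.84807753e-02]
case -x 1mm: [-0.00021206 -0.09848057 -0.01736469]
```

Request:
jog_arm:
  commands:
    - [[-1, 0.1, -0.5, 0.6, 0, 0, 0], [-1, 0, -0.14, 0.79, 0, 0, 0], [-1, 0, 0, 0, 0, 0, 0]]

```text
t: 16.98
eef_pos: [0.6141, -0.0501, 0.1061]
eef_rot: [2.967, 0.001, 1.608]
force: [-0.7, 0.5, -3.2]
opening: 0.0109
```

Request:
jog_arm:
  commands:
    - [[-1, 0, -0.02, 0.1, 0, 0, 0], [-1, 0, 0, 0, 0, 0, 0]]

```text
t: 17.23
eef_pos: [0.6151, -0.0503, 0.1062]
eef_rot: [2.965, 0.001, 1.608]
force: [-0.2, 0.7, -2.0]
opening: 0.0108
```

Request:
jog_arm:
  commands:
    - [[-1, 0, -0.02, 0.1, 0, 0, 0]]

```text
t: 17.35
eef_pos: [0.6151, -0.0503, 0.1052]
eef_rot: [2.965, 0.001, 1.608]
force: [-0.3, 0.3, -1.6]
opening: 0.0107
```

Request:
jog_arm:
  commands:
    - [[-1, 0, -0.02, 0.1, 0, 0, 0]]

```text
t: 17.48
eef_pos: [0.6149, -0.0502, 0.104]
eef_rot: [2.966, 0.001, 1.608]
force: [-0.4, -0.7, -1.8]
opening: 0.0109
```

Request:
jog_arm:
  commands:
    - [[-1, 0, -0.02, 0.1, 0, 0, 0]]

```text
t: 17.6
eef_pos: [0.6148, -0.0502, 0.1029]
eef_rot: [2.966, 0.001, 1.608]
force: [0.6, 0.0, -2.7]
opening: 0.0111
```

Request:
jog_arm:
  commands:
    - [[-1, 0, -0.02, 0.1, 0, 0, 0]]

```text
t: 17.73
eef_pos: [0.6148, -0.0502, 0.1018]
eef_rot: [2.966, 0.001, 1.608]
force: [-0.1, -0.3, -2.0]
opening: 0.0106
```

Request:
jog_arm:
  commands:
    - [[-1, 0, -0.02, 0.1, 0, 0, 0]]

```text
t: 17.85
eef_pos: [0.615, -0.0503, 0.101]
eef_rot: [2.965, 0.001, 1.608]
force: [0.4, 0.4, -0.4]
opening: 0.0109
```

```bash
python3 - <<'E'
from cell import readout
import numpy as np
s=readout.state(); print(s["torque"],s["force"],s["eef_pos"])
E
```

```text
[0.0736343  0.2188511  0.03140901] [ 0.43014343  0.44180396 -0.40439905] [ 0.61498857 -0.05026284  0.10098207]
```

Request:
jog_arm:
  commands:
    - [[-1, 0, -0.01, 0.06, 0, 0, 0]]

```text
t: 17.98
eef_pos: [0.6151, -0.0503, 0.1005]
eef_rot: [2.965, 0.001, 1.608]
force: [1.0, 0.3, 0.4]
opening: 0.011
```

```bash
python3 snap.py wL; python3 - <<'E'
from cell import readout
s=readout.state(); print(s["torque"],s["force"],s["eef_pos"])
E
```

```text
t 17.98 pos [ 0.6151 -0.0503  0.1005] rot [1.6989e+02 6.0000e-02 9.2150e+01] qdmax 0.010 F [1.  0.3 0.4]
[0.1023283  0.32342717 0.02676398] [1.42206393 0.054082   1.20018548] [ 0.6150936  -0.05029009  0.10050856]
```

View pics/wL.png

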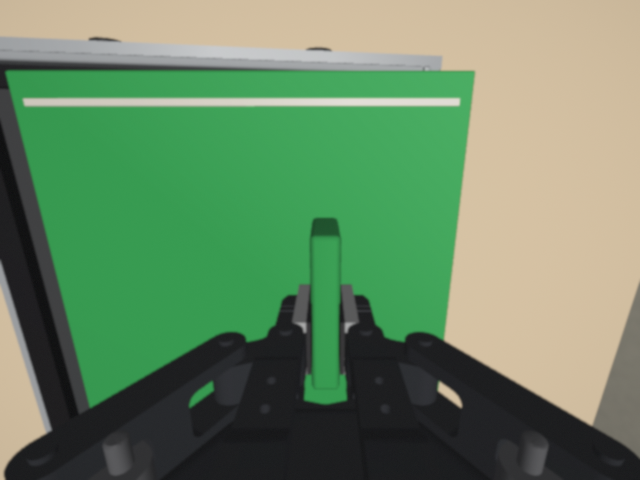

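Request:
jog_arm:
  commands:
    - [[-1, 0, -0.3, -0.07, 0, 0, 0], [-1, 0, -0.3, -0.05, 0, 0, 0]]

```text
t: 18.27
eef_pos: [0.609, -0.0505, 0.1008]
eef_rot: [2.965, 0.001, 1.608]
force: [1.5, 0.4, 0.8]
opening: 0.0107
```

Request:
jog_arm:
  commands:
    - [[-1, 0, -0.2, -0.035, 0, 0, 0], [-1, 0, 0, 0, 0, 0, 0]]

```text
t: 18.52
eef_pos: [0.6064, -0.0505, 0.1005]
eef_rot: [2.966, 0.001, 1.608]
force: [1.9, 0.2, 0.8]
opening: 0.0103
```

```bash
python3 snap.py wM; python3 - <<'E'
from cell import readout
s=readout.state(); print(s["torque"],s["force"],s["eef_pos"])
E
```

```text
t 18.52 pos [ 0.6064 -0.0505  0.1005] rot [1.6993e+02 6.0000e-02 9.2150e+01] qdmax 0.004 F [1.9 0.2 0.8]
[ 0.10404561  0.26217288 -0.09424578] [ 1.04084324 -0.38568122  0.74336725] [ 0.60644538 -0.05051357  0.10047132]
```

View pics/wM.png

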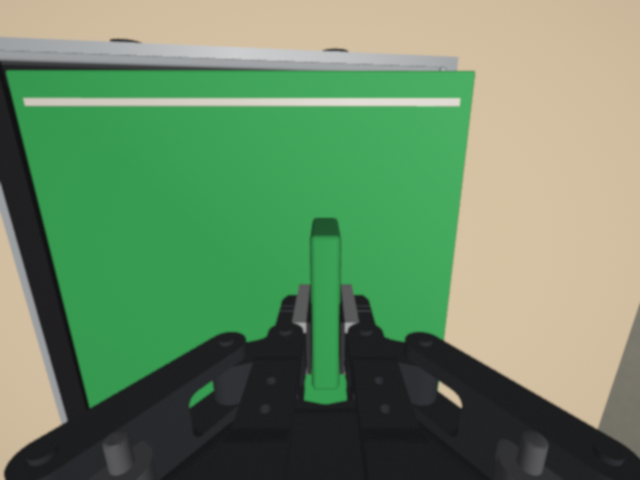

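Request:
jog_arm:
  commands:
    - [[-1, 0, -0.2, -0.035, 0, 0, 0], [-1, 0, -0.1, -0.015, 0, 0, 0]]

```text
t: 18.82
eef_pos: [0.6038, -0.0507, 0.1005]
eef_rot: [2.965, 0.001, 1.608]
force: [2.2, -0.7, 1.3]
opening: 0.0106
```

Request:
jog_arm:
  commands:
    - [[-1, 0, -0.2, -0.035, 0, 0, 0], [-1, 0, 0, 0, 0, 0, 0]]

```text
t: 19.08
eef_pos: [0.6013, -0.0507, 0.1004]
eef_rot: [2.966, 0.001, 1.608]
force: [1.4, 0.4, 1.6]
opening: 0.0111
```

```bash
python3 snap.py wN; python3 - <<'E'
from ins import *
from cell import readout
s=readout.state(); print(s["torque"],s["force"],s["eef_pos"])
b=load("wN")["img"][:,0:200]; cv2.imwrite("pics/wNc.png",cv2.resize((255*(b[0:430]/255.)**.5).astype(np.uint8),None,fx=2,fy=1.39))
E
```

```text
t 19.07 pos [ 0.6013 -0.0507  0.1004] rot [1.6994e+02 6.0000e-02 9.2150e+01] qdmax 0.003 F [1.4 0.4 1.6]
[ 0.13582509  0.26876435 -0.04385864] [ 1.34866076 -0.76571772  1.66118228] [ 0.60129928 -0.05069175  0.10031619]
```

View pics/wNc.png

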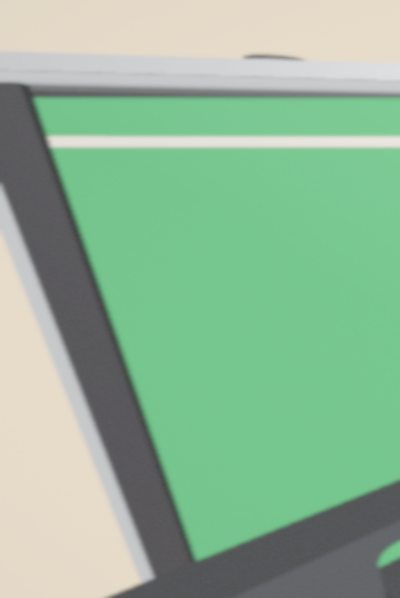

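Request:
jog_arm:
  commands:
    - [[-1, 0, -0.06, -0.01, 0, 0, 0], [-1, 0, 0, 0, 0, 0, 0]]

```text
t: 19.38
eef_pos: [0.601, -0.0508, 0.1004]
eef_rot: [2.966, 0.001, 1.608]
force: [1.7, -1.0, 1.8]
opening: 0.0106
```

Request:
jog_arm:
  commands:
    - [[-1, 0, -0.06, -0.01, 0, 0, 0], [-1, 0, 0, 0, 0, 0, 0]]

```text
t: 19.62
eef_pos: [0.6005, -0.0507, 0.1005]
eef_rot: [2.965, 0.001, 1.608]
force: [2.2, 1.0, 1.7]
opening: 0.0105
```

```bash
python3 - <<'E'
from ins import *
s=tcp(-.0985,.0610,10.05,.0007); print(s[0])
st=(s[0],Rt(s[1],-10.05))
plan([tcp(-.0986,.0612,t,.0007) for t in (8,6,4,2.5,1.5,.8,.3,0)],grip=-1,start=st)
E
```

```text
[ 0.6002218  -0.05032246  0.10089006]
-> (array([ 0.60146642, -0.05027338,  0.09651835]), 92.27, -8) n 1
  [-1,0,0.05,0.45,2.1,0,0],
-> (array([ 0.60261987, -0.05022766,  0.09201453]), 92.27, -6) n 1
  [-1,0,0.05,0.46,1.9,0,0],
-> (array([ 0.60361556, -0.05018819,  0.08747318]), 92.27, -4) n 1
  [-1,0,0.05,0.47,2.1,0,0],
-> (array([ 0.60425806, -0.05016272,  0.08404585]), 92.27, -2.5) n 1
  [-1,0,0.04,0.34,1.5,0,0],
-> (array([ 0.60463649, -0.05014772,  0.08175212]), 92.27, -1.5) n 1
  [-1,0,0.03,0.23,1,0,0],
-> (array([ 0.60487756, -0.05013817,  0.08014274]), 92.27, -0.8) n 1
  [-1,0,0.02,0.17,0.7,0,0],
-> (array([ 0.60503772, -0.05013182,  0.07899144]), 92.27, -0.3) n 1
  [-1,0,0.01,0.11,0.5,0,0],
-> (array([ 0.60512899, -0.0501282 ,  0.0783    ]), 92.27, 0) n 1
  [-1,0,0.01,0.07,0.3,0,0],
```

Request:
jog_arm:
  commands:
    - [[-1, 0, 0.05, 0.45, 2, 0, 0], [-1, 0, 0.05, 0.46, 2, 0, 0], [-1, 0, 0, 0, 0, 0, 0]]

```text
t: 20.0
eef_pos: [0.6028, -0.0506, 0.0911]
eef_rot: [3.036, 0.001, 1.609]
force: [1.4, -0.8, 2.2]
opening: 0.0111
```

Request:
jog_arm:
  commands:
    - [[-1, 0, 0.05, 0.47, 2, 0, 0], [-1, 0, 0.04, 0.34, 1.5, 0, 0], [-1, 0, 0, 0, 0, 0, 0]]

```text
t: 20.38
eef_pos: [0.6039, -0.0505, 0.0831]
eef_rot: [3.098, 0.001, 1.609]
force: [-0.2, -0.6, 0.5]
opening: 0.011
```

```bash
python3 snap.py wO; python3 - <<'E'
from ins import *
from cell import readout
s=readout.state(); print(s["torque"],s["force"],s["eef_pos"])
E
```

```text
t 20.38 pos [ 0.6039 -0.0505  0.0831] rot [1.775e+02 4.000e-02 9.217e+01] qdmax 0.015 F [-0.2 -0.6  0.5]
[0.09824503 0.26553757 0.03814018] [ 0.78174631 -0.35535741  1.37573596] [ 0.60393198 -0.05055288  0.08323615]
```

View pics/wO.png

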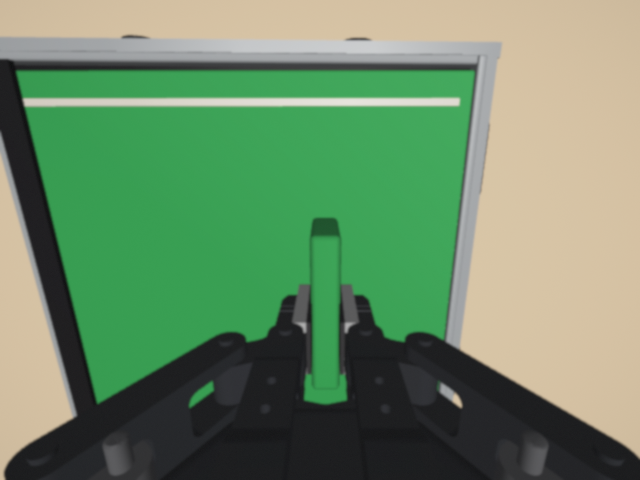

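Request:
jog_arm:
  commands:
    - [[-1, 0, 0.03, 0.23, 1, 0, 0], [-1, 0, 0, 0, 0, 0, 0]]

```text
t: 20.68
eef_pos: [0.6042, -0.0505, 0.0809]
eef_rot: [3.116, 0.001, 1.608]
force: [-0.3, -0.8, -0.1]
opening: 0.0108
```

Request:
jog_arm:
  commands:
    - [[-1, 0, 0.02, 0.17, 0.7, 0, 0], [-1, 0, 0, 0, 0, 0, 0]]

```text
t: 20.92
eef_pos: [0.6046, -0.0505, 0.0793]
eef_rot: [3.128, 0.001, 1.608]
force: [-1.4, 0.2, 0.1]
opening: 0.0105
```

Request:
jog_arm:
  commands:
    - [[-1, 0, 0.01, 0.11, 0.5, 0, 0], [-1, 0, 0, 0, 0, 0, 0]]

```text
t: 21.18
eef_pos: [0.6051, -0.0506, 0.0784]
eef_rot: [3.136, 0.001, 1.608]
force: [-1.3, -0.1, 1.1]
opening: 0.0109
```

```bash
python3 snap.py wP; python3 - <<'E'
from ins import *
from cell import readout
s=readout.state(); print(s["torque"],s["force"],s["eef_pos"])
b=load("wP")["img"][30:130]; b=(255*(b/255.)**.5).astype(np.uint8)
cv2.imwrite("pics/wPc.png",np.vstack([cv2.resize(b[:,0:130],(780,300),interpolation=cv2.INTER_CUBIC)[:, :],cv2.resize(b[:,400:530],(780,300),interpolation=cv2.INTER_CUBIC)]))
E
```

```text
t 21.18 pos [ 0.6051 -0.0506  0.0784] rot [1.7965e+02 6.0000e-02 9.2160e+01] qdmax 0.007 F [-1.3 -0.1  1.1]
[0.13739319 0.49799077 0.01701727] [-2.31731791  0.53774165  0.84151803] [ 0.60510596 -0.05056943  0.07839558]
```

View pics/wPc.png

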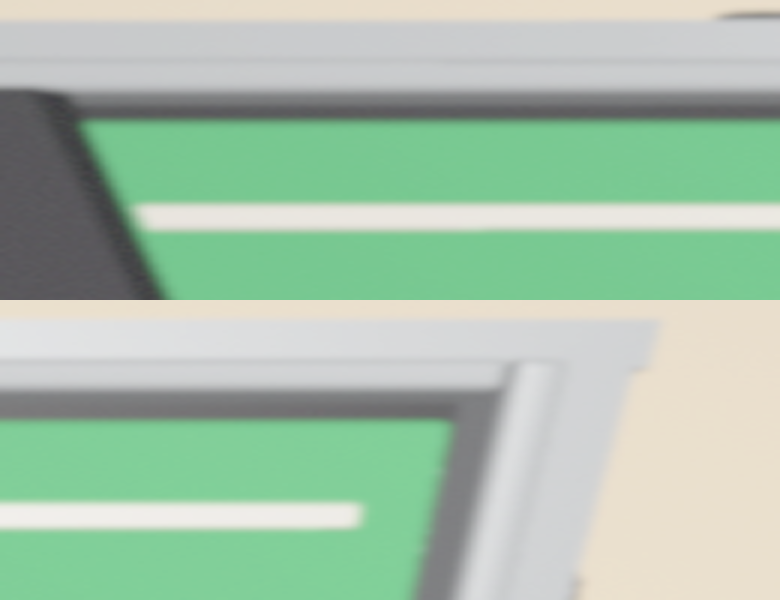

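Request:
jog_arm:
  commands:
    - [[-1, 0, 0.01, 0.04, 0.2, 0, 0], [-1, 0, 0, 0, 0, 0, 0]]

```text
t: 21.48
eef_pos: [0.6052, -0.0506, 0.0784]
eef_rot: [3.139, 0.001, 1.608]
force: [-3.5, 0.7, 5.2]
opening: 0.0107
```

```bash
python3 - <<'E'
from cell import readout
s=readout.state(); print(s["torque"],s["force"],s["eef_pos"],s["eef_rot"])
E
```

```text
[ 0.21231339  0.68494497 -0.00096987] [-3.54585379  0.73724699  5.15952416] [ 0.60515516 -0.05056164  0.07836334] [3.13877467e+00 1.01730358e-03 1.60835267e+00]
```

Request:
jog_arm:
  commands:
    - [[-0.2, 0, 0, 0, 0, 0, 0], [-0.2, 0, 0, 0, 0, 0, 0], [-0.2, 0, 0, 0, 0, 0, 0], [-0.2, 0, 0, -3, 0, 0, 0], [-0.2, 0, 0, -6, 0, 0, 0]]

```text
t: 22.1
eef_pos: [0.603, -0.0502, 0.1664]
eef_rot: [-3.139, -0.0, 1.608]
force: [1.5, -0.2, 0.5]
opening: 0.0341
```

```bash
python3 snap.py wQ; python3 - <<'E'
from plan import *
a=np.radians(50.8)
plan([((.4442,-.3616,.14),41.7)],vmax=6.1)
E
```

```text
t 22.10 pos [ 0.603  -0.0502  0.1664] rot [-1.7984e+02 -2.0000e-02  9.2140e+01] qdmax 1.011 F [ 1.5 -0.2  0.5]
t 22.15 pos [ 0.6087 -0.0511  0.1764] rot [179.3   0.2  92.2] F [ 1.7 -0.6  5.4] open 0.0341
-> ((0.4442, -0.3616, 0.14), 41.7) n 6
  [1,-5.07,-2.94,0.59,0.1,0,8.4],
  [1,-5.44,-2.17,0.59,0.1,0,8.4],
  [1,-5.7,-1.35,0.59,0.1,0,8.4],
  [1,-5.83,-0.5,0.6,0.1,-0.1,8.4],
  [1,-5.85,0.36,0.61,0.1,0,8.4],
  [1,-5.73,1.2,0.6,0.2,-0.1,8.5],
```

View pics/wQ.png

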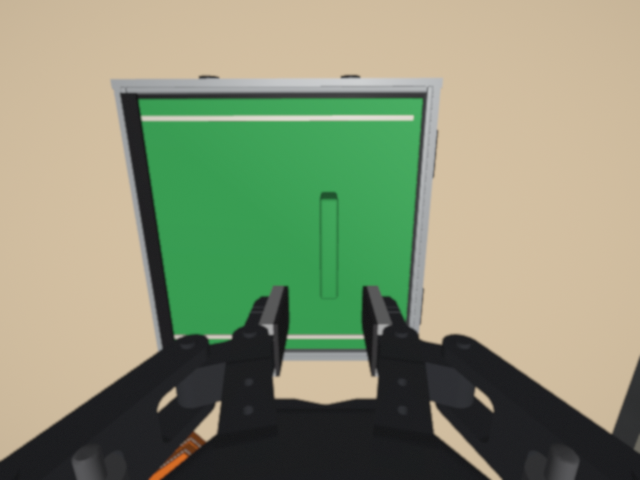

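Request:
jog_arm:
  commands:
    - [[1, -5.07, -2.94, 0.59, 0, 0, 8.4], [1, -5.44, -2.17, 0.59, 0, 0, 8.4], [1, -5.7, -1.35, 0.59, 0, 0, 8.4], [1, -5.83, -0.5, 0.6, 0, 0, 8.4], [1, -5.85, 0.36, 0.61, 0, 0, 8.4]]

```text
t: 22.78
eef_pos: [0.4671, -0.311, 0.1381]
eef_rot: [3.137, -0.001, 0.871]
force: [0.4, -1.5, 0.6]
opening: 0.0855
```

Request:
jog_arm:
  commands:
    - [[1, -5.73, 1.2, 0.6, 0, 0, 8.5], [1, 0, 0, 0, 0, 0, 0], [1, 0, 0, 0, 0, 0, 0]]

```text
t: 23.15
eef_pos: [0.4403, -0.3607, 0.1319]
eef_rot: [3.139, -0.002, 0.727]
force: [0.8, -0.8, 0.3]
opening: 0.0854
```

```bash
python3 snap.py wR; python3 - <<'E'
from fit import *
c=load("wR"); im=c["img"].copy()
for p,d in (((.4442,-.3616,np.radians(-48.26)),(.06,.092,.03)),):
    cv2.polylines(im,[hull(c,box(p,d)).astype(np.int32)],True,(0,0,255),1)
cv2.imwrite("pics/wR_o.png",im)
from plan import *
plan([((.4442,-.3616,.05),41.7),((.4442,-.3616,.003),41.7)])
E
```

```text
t 23.15 pos [ 0.4403 -0.3607  0.1319] rot [ 1.7987e+02 -1.3000e-01  4.1640e+01] qdmax 0.031 F [ 0.8 -0.8  0.3]
t 23.20 pos [ 0.4406 -0.36    0.132 ] rot [ 1.799e+02 -1.000e-01  4.170e+01] F [ 0.4  0.2 -0.8] open 0.0851
-> ((0.4442, -0.3616, 0.05), 41.7) n 2
  [1,0.07,0.17,4.1,0.1,-0.1,0],
  [1,0.08,0.18,4.1,0,0,0],
-> ((0.4442, -0.3616, 0.003), 41.7) n 1
  [1,0,-0.01,4.7,0,0,0],
```

View pics/wR_o.png

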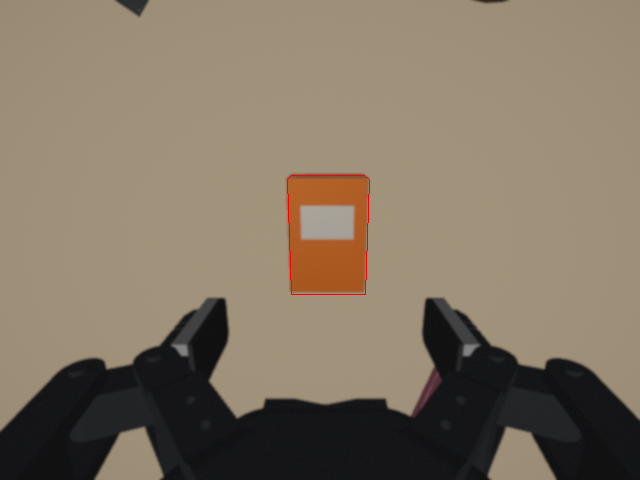

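Request:
jog_arm:
  commands:
    - [[1, 0.1, 0.35, 4, 0, 0, 0], [1, 0, 0, 5, 0, 0, 0], [1, 0, 0, 3.5, 0, 0, 0], [1, 0, 0, 0.3, 0, 0, 0], [-1, 0, 0, 0, 0, 0, 0]]

```text
t: 23.82
eef_pos: [0.4448, -0.3625, 0.0049]
eef_rot: [3.138, -0.002, 0.729]
force: [0.1, -0.5, -0.7]
opening: 0.0701
```

Request:
jog_arm:
  commands:
    - [[-1, 0, 0, 0, 0, 0, 0], [-1, 0, 0, 0, 0, 0, 0], [-1, 0, 0, 0, 0, 0, 0]]

```text
t: 24.2
eef_pos: [0.445, -0.3638, 0.0059]
eef_rot: [3.136, -0.002, 0.727]
force: [0.6, 2.1, 8.6]
opening: 0.0589
```

Request:
jog_arm:
  commands:
    - [[-1, 0, 0, -1, 0, 0, 0], [-1, 0, 0, -4, 0, 0, 0], [-1, 0, 0, -6, 0, 0, 0], [-1, 0, 0, -3, 0, 0, 0], [-1, 0, 0, 0, 0, 0, 0]]

```text
t: 24.82
eef_pos: [0.4447, -0.3645, 0.1476]
eef_rot: [3.132, -0.002, 0.727]
force: [0.1, 0.5, -1.5]
opening: 0.0588
```

```bash
python3 snap.py wS; python3 - <<'E'
from ins import *
P=cw(-.031,.040,.15)
plan([(P,2.4)],grip=-1,vmax=5.5)
E
```

```text
t 24.82 pos [ 0.4447 -0.3645  0.1476] rot [ 1.7946e+02 -1.0000e-01  4.1650e+01] qdmax 0.054 F [ 0.1  0.5 -1.5]
t 24.88 pos [ 0.4437 -0.3634  0.1455] rot [ 1.797e+02 -1.000e-01  4.160e+01] F [ 0.1  0.  -1.8] open 0.0589
-> (array([ 0.53883867, -0.00884463,  0.15      ]), 2.4) n 7
  [-1,4.38,-2.88,-0.07,0,0,5.6],
  [-1,4.08,-3.3,-0.07,0,0,5.6],
  [-1,3.74,-3.68,-0.07,0.1,0,5.6],
  [-1,3.36,-4.02,-0.07,0,-0.1,5.6],
  [-1,2.95,-4.33,-0.07,0.1,0,5.6],
  [-1,2.52,-4.6,-0.07,0,-0.1,5.6],
  [-1,2.05,-4.83,-0.07,0.1,0,5.6],
```

View pics/wS.png

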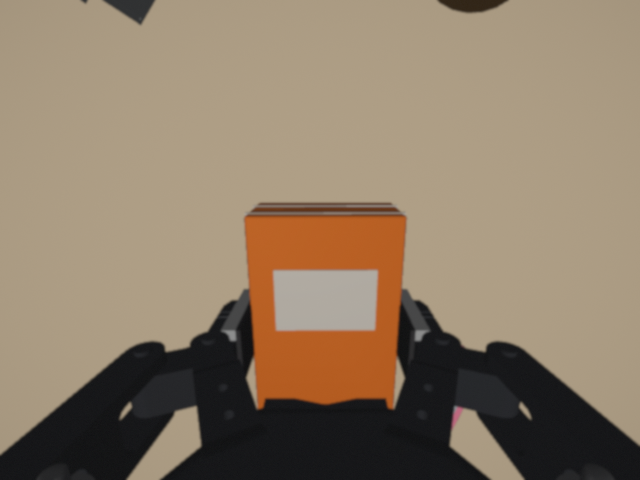

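Request:
jog_arm:
  commands:
    - [[-1, 4.38, -2.88, -0.07, 0, 0, 5.6], [-1, 4.08, -3.3, -0.07, 0, 0, 5.6], [-1, 3.74, -3.68, -0.07, 0, 0, 5.6], [-1, 3.36, -4.02, -0.07, 0, 0, 5.6], [-1, 2.95, -4.33, -0.07, 0, 0, 5.6]]

```text
t: 25.5
eef_pos: [0.5101, -0.1076, 0.1459]
eef_rot: [-3.141, 0.0, 0.235]
force: [0.1, 0.1, -1.6]
opening: 0.0586
```

Request:
jog_arm:
  commands:
    - [[-1, 2.52, -4.6, -0.07, 0, 0, 5.6], [-1, 2.05, -4.83, -0.07, 0, 0, 5.6], [-1, 0, 0, 0, 0, 0, 0], [-1, 0, 0, 0, 0, 0, 0]]

```text
t: 26.0
eef_pos: [0.5372, -0.0083, 0.1476]
eef_rot: [3.141, -0.0, 0.045]
force: [0.1, -0.7, -2.2]
opening: 0.059
```

```bash
python3 snap.py wT; python3 - <<'E'
from ins import *
plan([(cw(-.031,.040,.1),2.4),(cw(-.031,.040,.08),2.4)],grip=-1,vmax=5.5)
E
```

```text
t 26.00 pos [ 0.5372 -0.0083  0.1476] rot [ 1.7994e+02 -1.0000e-02  2.5500e+00] qdmax 0.027 F [ 0.1 -0.7 -2.2]
t 26.05 pos [ 0.5373 -0.009   0.1479] rot [179.9  -0.    2.5] F [-0.2 -1.6 -1.8] open 0.0590
-> (array([ 0.53883867, -0.00884463,  0.1       ]), 2.4) n 1
  [-1,0.15,-0.01,4.79,0.1,0,0.1],
-> (array([ 0.53883867, -0.00884463,  0.08      ]), 2.4) n 1
  [-1,0,0,2,0,0,0],
```

View pics/wT.png

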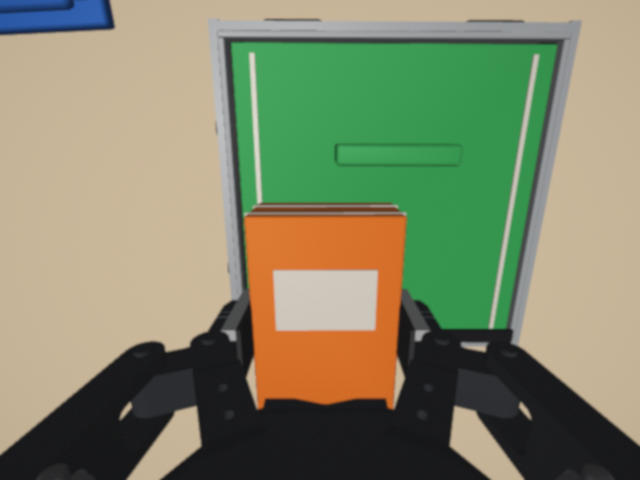

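Request:
jog_arm:
  commands:
    - [[-1, 0.1, 0, 4.5, 0, 0, 0], [-1, 0, 0, 2, 0, 0, 0], [-1, 0, 0, 0.5, 0, 0, 0], [-1, 0, 0, 0, 0, 0, 0]]

```text
t: 26.55
eef_pos: [0.5395, -0.0093, 0.0789]
eef_rot: [3.141, -0.003, 0.042]
force: [0.2, 0.5, -0.9]
opening: 0.0585
```

Request:
jog_arm:
  commands:
    - [[-1, 0, 0, 0.2, 0, 0, 0]]

```text
t: 26.68
eef_pos: [0.5406, -0.0089, 0.0779]
eef_rot: [3.14, -0.005, 0.042]
force: [-0.2, -0.3, -1.1]
opening: 0.0584
```

Request:
jog_arm:
  commands:
    - [[-1, 0, 0, 0.15, 0, 0, 0]]

```text
t: 26.8
eef_pos: [0.5403, -0.0085, 0.0762]
eef_rot: [3.14, -0.005, 0.043]
force: [0.2, 0.5, -1.5]
opening: 0.0586
```

Request:
jog_arm:
  commands:
    - [[-1, 0, 0, 0.15, 0, 0, 0]]

```text
t: 26.92
eef_pos: [0.5399, -0.0083, 0.0743]
eef_rot: [3.14, -0.004, 0.043]
force: [0.6, 0.5, -1.7]
opening: 0.059
```

Request:
jog_arm:
  commands:
    - [[-1, 0, 0, 0.12, 0, 0, 0]]

```text
t: 27.05
eef_pos: [0.5399, -0.0083, 0.0736]
eef_rot: [3.14, -0.004, 0.043]
force: [-4.4, 1.1, 18.0]
opening: 0.0588
```

Request:
jog_arm:
  commands:
    - [[-1, 0, 0, 0.1, 0, 0, 0]]

```text
t: 27.18
eef_pos: [0.5399, -0.0083, 0.0736]
eef_rot: [3.14, -0.004, 0.043]
force: [-6.7, 1.6, 25.2]
opening: 0.059
```

Request:
jog_arm:
  commands:
    - [[-1, 0, 0, -0.15, 0, 0, 0], [0.7, 0, 0, 0, 0, 0, 0], [0.7, 0, 0, 0, 0, 0, 0]]

```text
t: 27.55
eef_pos: [0.5397, -0.0083, 0.0731]
eef_rot: [3.141, -0.003, 0.043]
force: [-0.6, -0.7, -0.6]
opening: 0.0725
```

```bash
python3 snap.py wU
```

```text
t 27.55 pos [ 0.5397 -0.0083  0.0731] rot [ 1.7994e+02 -1.7000e-01  2.4500e+00] qdmax 0.002 F [-0.6 -0.7 -0.6]
```

View pics/wU.png

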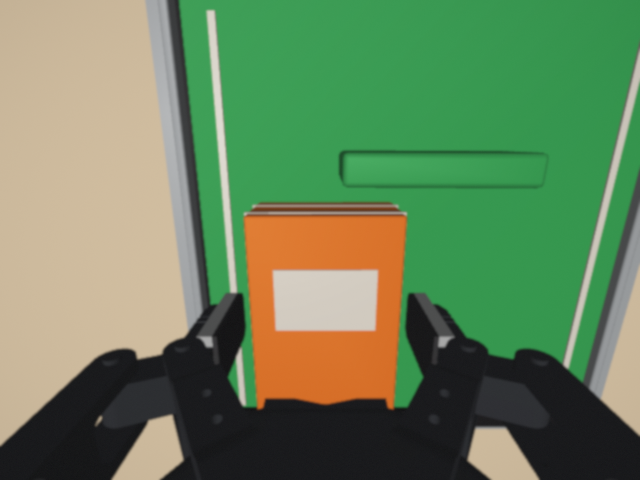

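Request:
jog_arm:
  commands:
    - [[0.7, 0, 0, -1.45, 0, 0, 0], [0.7, 0, 0, 0, 0, 0, 0], [-1, 0, 0, 0, 0, 0, 0], [-1, 0, 0, 0, 0, 0, 0], [-1, 0, 0, 0, 0, 0, 0]]

```text
t: 28.22
eef_pos: [0.54, -0.0083, 0.0888]
eef_rot: [3.14, -0.004, 0.043]
force: [-2.0, -0.3, 11.2]
opening: 0.0577
```

Request:
jog_arm:
  commands:
    - [[-1, 0, 0, -0.5, 0, 0, 0], [-1, 0, 0, -1.5, 0, 0, 0], [-1, 0, 0, 0, 0, 0, 0]]

```text
t: 28.6
eef_pos: [0.5406, -0.0084, 0.109]
eef_rot: [3.14, -0.006, 0.043]
force: [0.7, -0.3, -0.7]
opening: 0.0577
```

```bash
python3 snap.py wV
```

```text
t 28.60 pos [ 0.5406 -0.0084  0.109 ] rot [179.91  -0.32   2.45] qdmax 0.017 F [ 0.7 -0.3 -0.7]
```

View pics/wV.png

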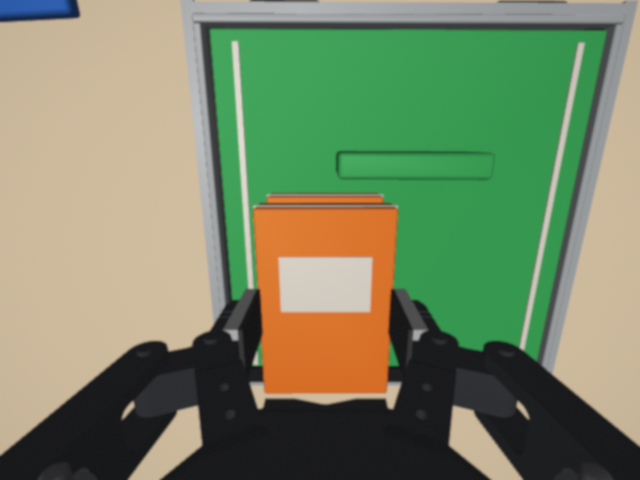

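Request:
jog_arm:
  commands:
    - [[-1, 0, 4.3, 0, 0, 0, 0], [-1, 0, 4.3, 0, 0, 0, 0], [-1, 0, 0, 0, 0, 0, 0], [-1, 0, 0, 2.5, 0, 0, 0], [-1, 0, 0, 0.4, 0, 0, 0]]

```text
t: 29.28
eef_pos: [0.5415, -0.0931, 0.0774]
eef_rot: [-3.141, 0.001, 0.043]
force: [-0.5, 0.9, -0.5]
opening: 0.0575
```

Request:
jog_arm:
  commands:
    - [[-1, 0, 0, 0.2, 0, 0, 0]]

```text
t: 29.4
eef_pos: [0.543, -0.0935, 0.0767]
eef_rot: [3.141, -0.002, 0.043]
force: [-0.2, 0.6, -0.7]
opening: 0.0575
```

Request:
jog_arm:
  commands:
    - [[-1, 0, 0, 0.15, 0, 0, 0]]

```text
t: 29.52
eef_pos: [0.5437, -0.0939, 0.0758]
eef_rot: [3.14, -0.004, 0.043]
force: [0.3, -0.1, -0.4]
opening: 0.0573
```

Request:
jog_arm:
  commands:
    - [[-1, 0, 0, 0.12, 0, 0, 0]]

```text
t: 29.65
eef_pos: [0.5437, -0.0941, 0.0746]
eef_rot: [3.14, -0.004, 0.043]
force: [-0.2, -0.1, -1.5]
opening: 0.0574
```

Request:
jog_arm:
  commands:
    - [[-1, 0, 0, 0.08, 0, 0, 0]]

```text
t: 29.78
eef_pos: [0.5436, -0.0942, 0.0739]
eef_rot: [3.14, -0.004, 0.043]
force: [-1.7, 1.6, 9.7]
opening: 0.0575
```

Request:
jog_arm:
  commands:
    - [[-1, 0, 0, 0.06, 0, 0, 0]]

```text
t: 29.9
eef_pos: [0.5436, -0.0942, 0.0738]
eef_rot: [3.14, -0.004, 0.043]
force: [-3.4, 1.3, 14.0]
opening: 0.057
```

Request:
jog_arm:
  commands:
    - [[-1, 0, 0, -0.1, 0, 0, 0], [0.58, 0, 0, 0, 0, 0, 0], [0.58, 0, 0, 0, 0, 0, 0], [0.58, 0, 0, -2, 0, 0, 0], [0.58, 0, 0, -6, 0, 0, 0]]

```text
t: 30.52
eef_pos: [0.5405, -0.0935, 0.1516]
eef_rot: [-3.14, 0.004, 0.043]
force: [1.6, -0.6, -0.1]
opening: 0.0677
```

Request:
jog_arm:
  commands:
    - [[0.58, -5, 0, -4, 0, 0, 0], [0.58, 0, 0, 0, 0, 0, 0], [0.58, 0, 0, 0, 0, 0, 0]]

```text
t: 30.9
eef_pos: [0.4944, -0.0963, 0.1926]
eef_rot: [3.14, -0.004, 0.042]
force: [0.2, 0.3, -0.1]
opening: 0.0676
```

```bash
python3 snap.py wW; python3 - <<'E'
from cell import camera
import cv2
c=camera("scene"); a=c["img"][190:310,280:430]; cv2.imwrite("pics/scene3c.png",cv2.resize(a,None,fx=5,fy=5,interpolation=cv2.INTER_CUBIC)); cv2.imwrite("pics/scene3.png",c["img"])
E
```

```text
t 30.90 pos [ 0.4944 -0.0963  0.1926] rot [179.93  -0.23   2.43] qdmax 0.031 F [ 0.2  0.3 -0.1]
```

View pics/wW.png

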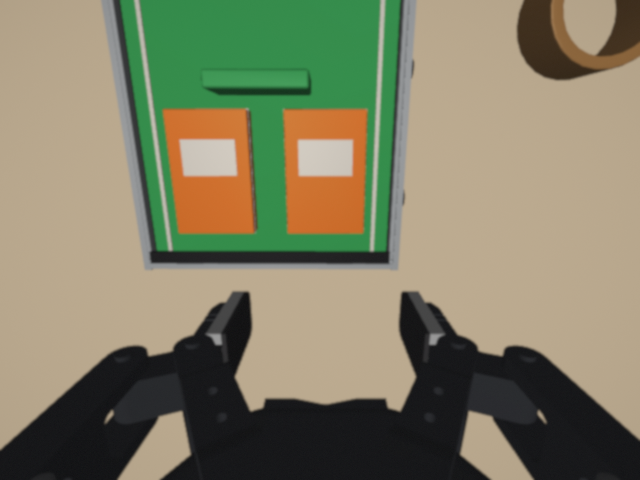

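View pics/scene3c.png

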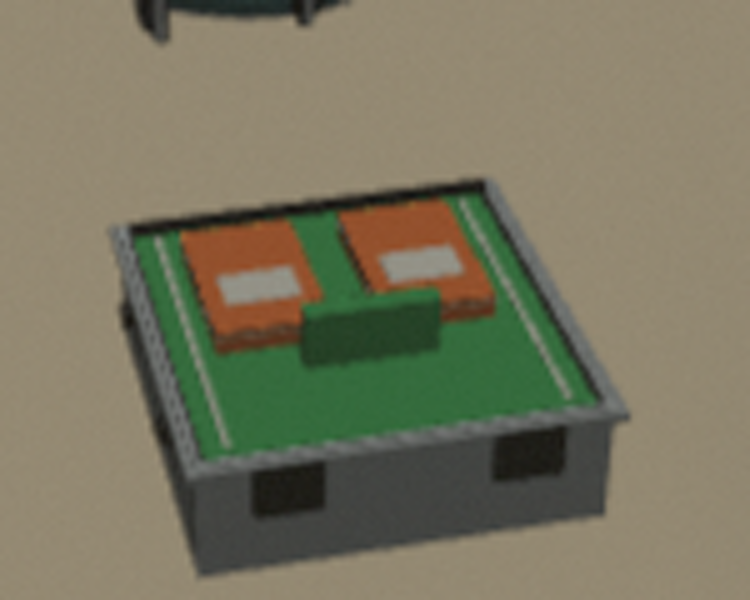

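View pics/scene3.png

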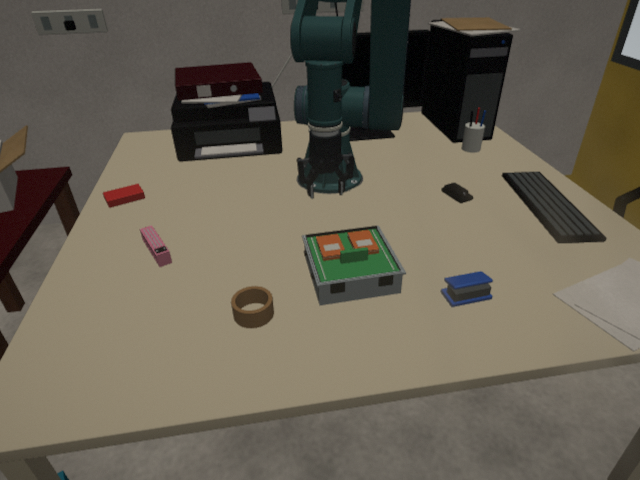

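```bash
python3 - <<'E'
from ins import *
c=load("wT"); Q=load("wP")
# level-plate prediction at underside .0612
for n in("wP","wT"):
    c=load(n); im=c["img"].copy()
    for z,col in((.0662,(0,0,255)),(.0722,(255,0,0))):
        q=proj(c,np.array([cw(.0985,.0975+.0007,z),cw(.0985,-.0975+.0007,z)])); cv2.line(im,*[tuple(int(v) for v in np.round(k)) for k in q],col,1)
        q=proj(c,np.array([cw(-.0985,.0975+.0007,z),cw(.0985,.0975+.0007,z)])); cv2.line(im,*[tuple(int(v) for v in np.round(k)) for k in q],col,1)
    r=(400,30,530,130) if n=="wP" else (200,10,600,130)
    cv2.imwrite(f"pics/{n}z.png",cv2.resize(im[r[1]:r[3],r[0]:r[2]],None,fx=2 if n=="wT" else 5,fy=4,interpolation=cv2.INTER_NEAREST))
E
```

```text
(no output)
```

View pics/wTz.png

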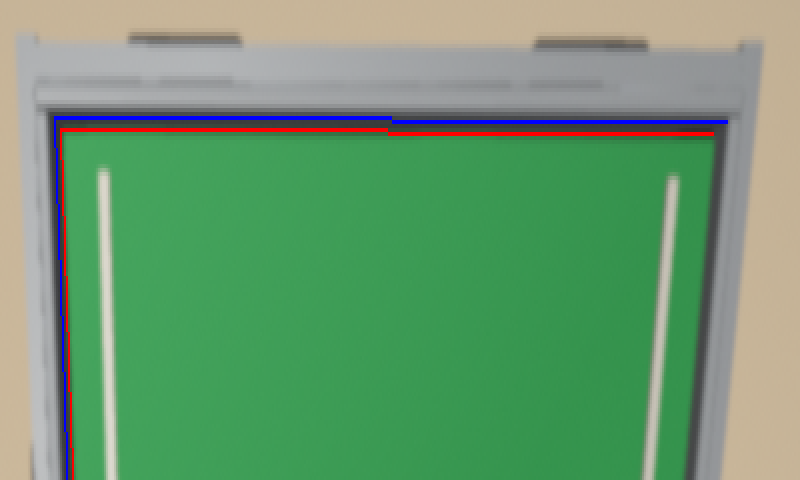

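The plate's +x edge falls on the line predicted for a level, seated divider (red, underside 61 mm up). I'm handing the job in.

```bash
python3 -c "
from cell import ctrl,readout
print(readout.state()['t']); print(ctrl.job_done())"
```

```text
31.0
the job is handed in; nothing more can be done
None
```

I packed the kit as asked and handed it in at 31.0 s of the 72 s allowed; the hand-in reports no verdict.

**What I did:**
- I laid the lock and then the power supply flat on the case floor.
- I slid the divider's -x edge under the lip at about 10° tilt. The ledges showed up by light contact at about 61 mm, which agreed with the camera's 61.4 mm. I then lowered it level onto them.
- I set both card boxes down together on the divider, then moved the upper one beside the lower, so each lies directly on the divider.

**Last checks:**
- **Divider:** its +x edge falls on the line predicted for a level, seated plate, and no gap shows at the lip.
- **Cards:** both boxes lie flat and touched down at matching heights (TCP 73.6 and 73.8 mm).
- **Robot:** the gripper is clear of everything, at about 0.19 m height.
- **Bystanders:** the punch, the tape and the pink decoy look where they were; I checked this only by eye in the scene picture.

**Less clean:**
- **Firm touchdowns:** the lock and the card stack peaked at about 25–27 N for a moment when set down.
- **Divider lowering:** the force on the tool stayed at about 5 N or less.
- **Small disagreement:** one view put the case's +y rim about 0.5–1.5 mm from my estimate. I shifted the divider 0.7 mm that way, and it went in without binding.

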